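Clamp the gold trophy with the cam knob

TASK

Stand the gold trophy upright in the nest of the assembly clamp (the green spot between the red jaw and the two metal stops), then turn the clamp's black bar knob clockwise, seen from above, until the jaw's sprung pin drops into the cam's notch and the jaw holds the trophy's base against the stops. Feel for the notch and stop there: do not force the knob on against the pin. Leave the silver trophy, the tape roll and the yellow carton where they are, and let go of everything.

Things in the scene. Friction and masses are not known exactly. Their poses are not given: they have to be found in the camera images.
- clamp: Grey plate of the assembly clamp, fixed on the table, 120 (x) x 250 (y) x 12 mm; origin under its centre at table height, z up. In its frame: knob axis at y -55 mm, nest at y +56.5 mm, both x 0; two aluminium stops (tops 30 mm above the table) form a V on the +y side of the nest; the jaw closes along +y. Dark guide blocks, tops 32 mm above the table, at x +-43.5, y -45 mm.
- nest (a point): Centre of the green nest spot, on the plate's top (12 mm above the table); axes as the clamp. A trophy standing centred here has about 3.2 mm to each V stop and 4.5 mm to the open jaw; the closing jaw slides it 4.5 mm along +y into the V.
- jaw: Red sprung jaw, 76 mm wide, top 27 mm above the table, rubber pad towards the nest. Origin on the clamp's centre line, 21 mm above the table; axes as the clamp. Origin's y in the clamp's frame: -55 mm while its pin rides the cam's plain rim, -56.5 on the crest before the notch, about -46 when dropped with the trophy clamped (-43 with an empty nest). Its spring pushes along +y with about 6 N.
- knob: Black bar knob on an upright axis: bar 56 mm long (its x, white mark on one half), 14 mm thick (its y), 30 mm tall, top 79 mm above the table, on a 54 mm skirt (top 34 mm above the table) that hides the cam. Origin on the axis, 64 mm above the table, the height to grip; z up. Turns clockwise seen from above (-yaw).
- gold_trophy_centre (a point): Gold trophy to be clamped: round black base 60 mm diameter x 16 mm with its foot bevelled 3 mm, brass column 24 mm diameter from 16 to 78 mm up, pointed top to 104 mm; about 0.26 kg. The point lies on its axis, 52 mm above its underside, a good height to grip the column.
- silver_trophy_centre (a point): Silver trophy of the same size with a blue base; not to be disturbed. Point on its axis, 52 mm above its underside. The two trophies may swap places.
- tape_centre (a point): Roll of clear tape lying flat, 90 mm diameter, 24 mm high; point at its centre, 12 mm up; not to be disturbed.
- carton_centre (a point): Closed yellow carton 70 x 100 x 55 mm; point at its centre, 27.5 mm up; not to be disturbed.
- knob_shaft (a point): The knob's axis at skirt height, 34 mm above the table. The notch lies 0.5 to 1.5 rad clockwise of the start; the bar does not show where: the cam sits at any angle on the shaft. Drag is 0.04 to 0.1 N m, growing over the last 0.3 rad. Once the pin drops the knob has about 0.1 rad of play, then its moment rises steeply; the pin may bear 15 N (about 0.23 N m at the knob).
Not all that is in view belongs to the job. Leave any orange look-alike of the part that bears gold_trophy_centre alone.

How it is judged:
On the way:
1. the gold trophy stands in the nest, on the plate, with the jaw still open (horizontal distance between gold_trophy_centre and nest below 0.008 m and z of gold_trophy_centre in the frame of clamp below 0.067 m and angle between gold_trophy_centre's own z axis and vertical below 0.06 rad and y of jaw in the frame of clamp below -0.0525 m), for 0.2 s.
At the end, for the whole second after the job is handed in: The pin is in its notch, the jaw closed on the base (jaw at y -50 to -44.5 mm in the clamp's frame), and the gold trophy stands upright (within 0.06 rad) on the plate against the V stops: axis within 4.5 mm of the clamp's centre line and 57.2 to 63.5 mm along its +y (y of jaw in the frame of clamp between -0.05 and -0.0445 m and y of gold_trophy_centre in the frame of clamp between 0.0572 and 0.0635 m and x of gold_trophy_centre in the frame of clamp between -0.0045 and 0.0045 m and z of gold_trophy_centre in the frame of clamp below 0.067 m and angle between gold_trophy_centre's own z axis and vertical below 0.06 rad); the robot touches nothing.
It fails at once if the knob is forced against the jaw's pin with more than 15 N (contact force between knob and jaw above 15 N).
It fails at once if the silver trophy is moved by more than 15 mm or tipped (distance of silver_trophy_centre from where it was at the start of the episode above 0.015 m or angle between silver_trophy_centre's own z axis and vertical above 0.2 rad).
It fails at once if the tape roll or the carton is moved by more than 15 mm (distance of any of tape_centre, carton_centre from where it was at the start of the episode above 0.015 m).
It also fails if it takes over 67 s, if anything falls off the work surface, if the arm or the gripper's body presses on something with over 40 N, if the wrist force passes 120 N, or if a joint passes its speed limit or range.

ROBOT

A 6-joint arm with a two-finger parallel gripper is mounted at the origin on the work surface. World frame = base frame: x ahead of the robot, y to its left, z up, the work surface at z = 0. Lengths are in m, angles in rad, forces in N, time in s.
With the tool pointing down it reaches from about 0.35 to 0.85 m from the base axis. Payload 8.1 kg.
Tool frame: the origin (TCP) lies at the very end of the fingers, on their centre line; the grasp point (between the pads) lies 19 mm behind it (pinch_z is the distance from the TCP to the grasp point, in m); z points along the fingers, y is the direction in which the jaws open and shut (so a half turn about z gives the same grasp; the last joint's range is limited). The gripper opens to 93 mm and grips with 3 to 60 N. Pads are 15 mm wide; open, the fingers measure 128 mm over their backs; the gripper's body (75 mm by 188 mm) begins 65 mm behind the grasp point.
Start: joints at [-1.277, 0.13, 1.488, -0, 1.523, -0.085], TCP at [0.222, -0.557, 0.219] pointing down, gripper open.
Joint ranges: [-2.96, 2.96], [-0.89, 2.26], [0.02, 2.5], [-1.34, 4.48], [0, 2.73], [-2.66, 2.66]. Speed limits (rad/s): [2.39, 2.39, 2.79, 3.14, 3.14, 3.14].

INTERFACE

Orientations are given as a rotation vector (axis times angle).
In Python, from plant import * gives the robot as it stands.
- The arm moves only by the tool move_arm, never from a script. Its argument "series" is a list of rows, each a list of 7 numbers: the shift along the tool's x, y, z each as a share of 10 cm, from -1 to 1, then the turn, a rotation vector about the tool's x, y, z each as a share of 180 degrees, from -1 to 1, then the opening, from -1 (shut) to 1 (fully open). In form: [[dx, dy, dz, rx, ry, rz, jaw], ...]. A call has 1 to 8 rows; each row is the pose to reach, as a shift and turn from the pose commanded when the call began, along the tool's axes at that moment, turning the shorter way round; what a row does not reach only later rows make up. A row lasts 1/10 s, in which the tool goes at most 50 mm and 8.59 degrees, less where a joint would pass 70% of its speed; a pose out of reach is approached as far as the arm can. A call with a number of a shift or a turn outside -1 to 1 is refused whole. A call with a gripper value outside its range is refused whole. The fingers move at their own pace and stop on an object; "squeeze" is the grip in N (left out, the last holds). Time passes only in rows, so rows that repeat a pose let the fingers close. It gives the time, the measured TCP pose, the force and the opening at its end, in the units of the state.
- read_state(): the state, without advancing time (a new reading comes with each control period).
- read_camera(name): name is "side" or "top"; returns a dict with "frame" (420x560x3 uint8, red, green, blue), "K" (3x3 intrinsics, pixels), "k1" (the pictures are not rectified: a ray, as slopes to the right and down, at radius r is drawn at 1 + k1 r^2 times it, then the intrinsics apply), "rvec" (rotation vector, rad) and "tvec" (3), from world to camera coordinates, as OpenCV has them. Camera axes: x right, y down, z forward; pixel columns grow to the right and rows downward; lengths in m; the calibration is good to about 2 mm. A picture is of the moment at which its call begins. There is no depth.
- close_job(): hands the job in, once; it reports no verdict.
The state is a dict: "t": time; "q": joint angles; "dq": joint speeds; "joint_torque": joint torques, N m; "tool_pos": TCP position; "orientation": TCP orientation; "force": force on the tool from outside, world axes, zero at the start; "wrist_torque": the same for the moment, N m; "opening": finger opening in m.
Only numpy, scipy, OpenCV 4.12 (cv2) and the standard library are available. Lean on these libraries where they do the work, as an engineer would, in place of code of your own. Each camera call takes 0.05 s, during which the arm holds its last target.

## Working session

There is one attempt and no reset: what is moved stays moved. The work goes in short steps, Python scripts to look and compute and a tool call to move; the robot and the scene stay as the last step left them, time stands still between calls to the robot, and variables do not carry over. Pictures are saved under pics/ and viewed, and the job is handed in when it is done.

Besides the shell and the picture viewer there is one more tool, called as name([rows], argument=value, ...), one row to a line, values as JSON. move_arm: Moves the arm, as the interface text tells. Shift numbers are shares of 10 cm and turn numbers shares of 180 degrees, none past 1 either way. Its arguments: {"type":"object","properties":{"series":{"type":"array","items":{"type":"array","items":{"type":"number"}}},"squeeze":{"type":"number"}},"required":["series"]}

```bash
ls; mkdir -p pics
cat > h.py <<'E'
from plant import *
import numpy as np, cv2
def snap(n):
    c=read_camera(n); np.savez(f'pics/{n}.npz',**{k:np.array(v) for k,v in c.items()}); return c
def ray(c,u,v):
    K=np.array(c['K']);k1=float(c['k1'])
    d=np.array([(u-K[0,2])/K[0,0],(v-K[1,2])/K[1,1]])
    rd=np.hypot(*d); r=rd
    for _ in range(50): r=rd/(1+k1*r*r)
    d=d*(r/rd if rd>0 else 1)
    R=cv2.Rodrigues(np.array(c['rvec'],float))[0]; t=np.array(c['tvec'],float).ravel()
    o=-R.T@t; w=R.T@np.array([d[0],d[1],1]); return o,w/np.linalg.norm(w)
def onz(c,u,v,z):
    o,w=ray(c,u,v); return o+w*(z-o[2])/w[2]
def proj(c,p):
    R=cv2.Rodrigues(np.array(c['rvec'],float))[0]; t=np.array(c['tvec'],float).ravel()
    x=R@np.array(p,float)+t; d=x[:2]/x[2]; d=d*(1+float(c['k1'])*(d@d)); K=np.array(c['K']); return np.array([K[0,0]*d[0]+K[0,2],K[1,1]*d[1]+K[1,2]])
E
python3 - <<'E'
from h import *
for n in('top','side'):
    c=snap(n); cv2.imwrite(f'pics/{n}0.png',c['frame'][:,:,::-1]); print(n,c['K'],c['k1'],ray(c,280,210))
print(read_state())
E
```

```text
pics
top [[440.01847003   0.         290.03731019]
 [  0.         440.01847003 200.6008969 ]
 [  0.           0.           1.        ]] -0.009420436600087291 (array([0.45300177, 0.100439  , 1.01255373]), array([ 0.16140649,  0.01380039, -0.98679151]))
side [[452.69646211   0.         270.76231967]
 [  0.         452.69646211 212.76255344]
 [  0.           0.           1.        ]] -0.040810579441320154 (array([0.07719833, 0.60487258, 0.79627036]), array([ 0.50676651, -0.5067008 , -0.69745395]))
{'t': 0.1, 'q': array([-1.27743227e+00,  1.31122826e-01,  1.48917536e+00, -2.23865621e-05,
        1.52299296e+00, -8.54066703e-02]), 'dq': array([ 0.00185867, -0.00021184, -0.00206364, -0.00111786, -0.00322071,
        0.00080287]), 'joint_torque': array([ 2.09998805e-03, -5.61339605e+01, -4.93097377e+01,  7.71413161e-02,
        2.91301747e-02, -5.71913392e-05]), 'tool_pos': array([ 0.22172584, -0.55697012,  0.2176674 ]), 'orientation': array([-3.08376421e+00, -5.91105501e-01,  3.11681130e-04]), 'force': array([ 0.00556242, -0.56201086,  0.07210533]), 'wrist_torque': array([ 0.03114692,  0.01398746, -0.03541734]), 'opening': 0.09282592120082764}
```

View pics/top0.png

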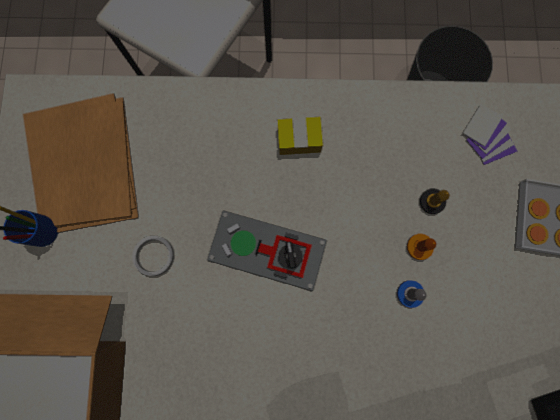

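View pics/side0.png

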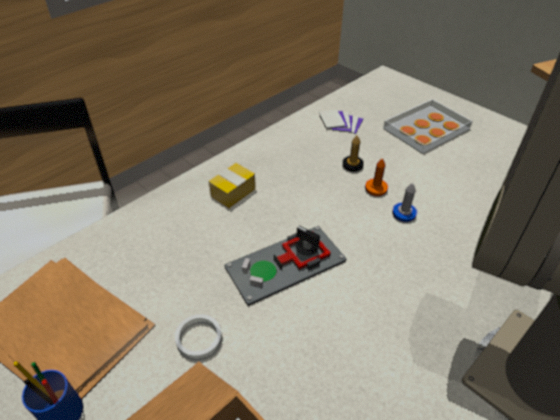

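Top view, things that could be taken for the gold trophy: black base with brass column at (433,201), orange look-alike at (421,247), silver with blue base at (411,294). By the description I choose the one at (433,201). Clamp: green nest at (243,243), knob near (290,254). A close crop will check this.

Run:
```python
from h import *
T=dict(np.load('pics/top.npz'));S=dict(np.load('pics/side.npz'))
f=T['frame'][:,:,::-1]
a=cv2.resize(f[200:300,200:335],None,fx=5.5,fy=5.5,interpolation=cv2.INTER_CUBIC)
cv2.imwrite('pics/clampcrop.png',cv2.convertScaleAbs(a,alpha=1.6))
g=S['frame'][:,:,::-1]
b=cv2.resize(f[175:315,390:470],None,fx=4,fy=4,interpolation=cv2.INTER_CUBIC)
d=cv2.resize(g[125:230,330:430],None,fx=4,fy=4,interpolation=cv2.INTER_CUBIC)
h=np.zeros((560,720,3),np.uint8);h[:560,:320]=b;h[:420,320:]=d
cv2.imwrite('pics/trcrop.png',cv2.convertScaleAbs(h,alpha=1.6))
```

```text
(no output)
```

View pics/clampcrop.png

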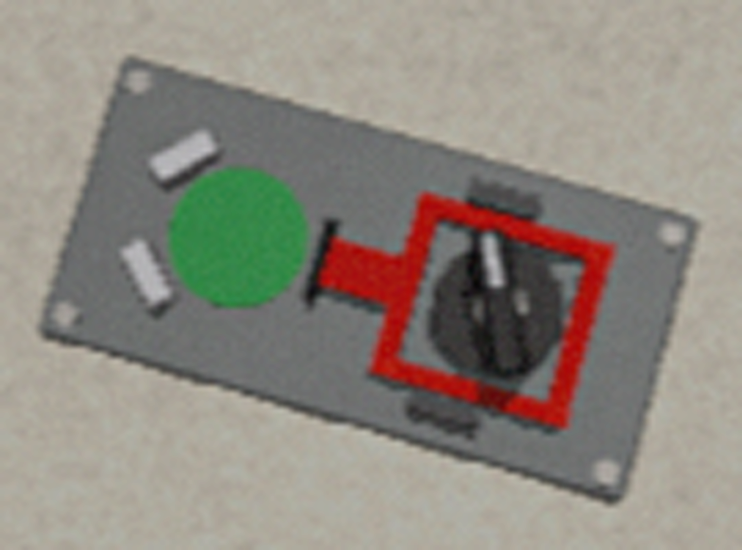

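View pics/trcrop.png

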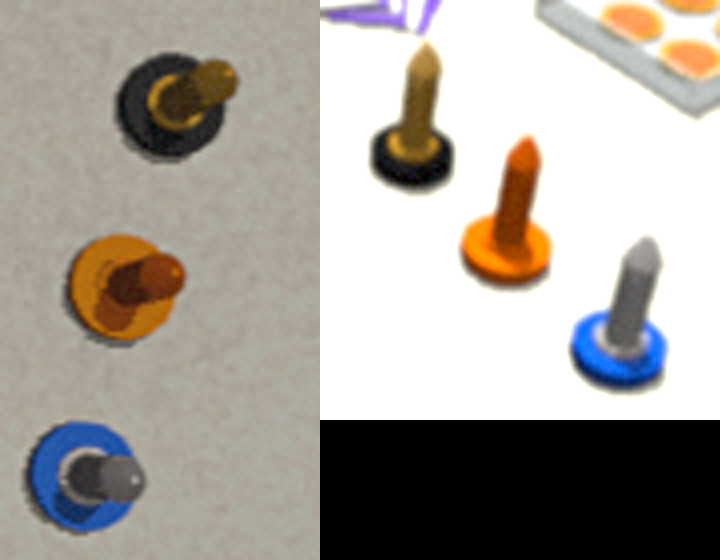

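The crop confirms it: the black base with the brass column is the gold trophy, at about (433,201). The knob's bar shows its white mark at about (289,247) and runs near image vertical. Next I measure.

```bash
cat > meas.py <<'E'
from h import *
def comp(m,box):
    k=np.zeros_like(m);x0,y0,x1,y1=box;k[y0:y1,x0:x1]=m[y0:y1,x0:x1]
    n,l,s,c=cv2.connectedComponentsWithStats(k);i=1+np.argmax(s[1:,4]);return (l==i).astype(np.uint8)
def green(c):
    h=cv2.cvtColor(c['frame'],cv2.COLOR_RGB2HSV);return cv2.inRange(h,(50,110,30),(80,255,255))
def cen(m):
    M=cv2.moments(m,True);return M['m10']/M['m00'],M['m01']/M['m00'],M['m00']
E
python3 - <<'E'
from meas import *
T=dict(np.load('pics/top.npz'));S=dict(np.load('pics/side.npz'))
for c,bx,gb in((T,(200,200,340,300),(415,185,450,217)),(S,(215,220,355,305),(335,150,368,175))):
    m=comp(green(c),bx);u,v,a=cen(m);print('nest',u,v,a,onz(c,u,v,.012))
    f=c['frame'].astype(int)
    # grey plate+all: not table: table is bright
    h=cv2.cvtColor(c['frame'],cv2.COLOR_RGB2HSV)
    x0,y0,x1,y1=gb; print(np.percentile(h[y0:y1,x0:x1,2],[2,20,50,80,98]))
    m=comp(cv2.inRange(h,(0,0,0),(180,255,75)),gb); 
    p=cv2.findContours(m,0,cv2.CHAIN_APPROX_NONE)[0]; p=max(p,key=cv2.contourArea)
    print('dark',cen(m),cv2.boundingRect(p))
    print(m[y0:y1,x0:x1] if 0 else '')
    # plate mask
    print('plate v', h[262,235] if c is T else h[285,265], 'table',h[300,240])
E
```

```text
nest 242.799591002045 242.79754601226995 489.0 [0.53997347 0.19755735 0.012     ]
[ 14.38  29.    66.   108.   111.  ]
dark (432.90166666666664, 201.22833333333332, 600.0) (419, 188, 30, 28)

plate v [60  8 68] table [ 21  23 110]
nest 263.4836065573771 269.78688524590166 366.0 [0.53838014 0.19275188 0.012     ]
[ 10.  60. 165. 193. 196.]
dark (352.7790262172285, 162.48314606741573, 267.0) (343, 150, 20, 23)

plate v [ 78  12 110] table [ 24  21 191]
```

Run:
```python
from meas import *
T=dict(np.load('pics/top.npz'));S=dict(np.load('pics/side.npz'))
a=cv2.resize(S['frame'][220:310,218:352,::-1],None,fx=5.5,fy=5.5,interpolation=cv2.INTER_CUBIC)
cv2.imwrite('pics/sideclamp.png',cv2.convertScaleAbs(a,alpha=1.2))
guess=[(138,82),(66,314),(674,234),(607,471)]
f=cv2.cvtColor(T['frame'],cv2.COLOR_RGB2GRAY).astype(float)
P=[]
for x,y in guess:
    u=x/5.5+200-.4;v=y/5.5+200-.4
    for _ in range(5):
        U,V=np.meshgrid(np.arange(round(u)-3,round(u)+4),np.arange(round(v)-3,round(v)+4))
        w=np.clip(f[V,U]-np.median(f[V,U])-6,0,None)*(np.hypot(U-u,V-v)<2.6)
        u,v=(w*U).sum()/w.sum(),(w*V).sum()/w.sum()
    p=onz(T,u,v,.012);P.append(p);print(round(u,2),round(v,2),p)
P=np.array(P);c=P.mean(0);yd=(P[0]+P[1]-P[2]-P[3])[:2];yd/=np.linalg.norm(yd)
xd=np.array([yd[1],-yd[0]])
print('centre',c,'ydir',yd,'yaw',np.arctan2(-yd[0],yd[1]),'len',np.linalg.norm(P[0]-P[2]),np.linalg.norm(P[0]-P[1]))
print('nest',c[:2]+.0565*yd,'knob',c[:2]-.055*yd)
```

```text
224.66 214.32 [0.60469508 0.24130132 0.012     ]
211.3 256.71 [0.50759099 0.26753703 0.012     ]
321.76 241.99 [0.54435078 0.0181798  0.012     ]
309.82 285.42 [0.44692207 0.04485868 0.012     ]
centre [0.52588973 0.1429692  0.012     ] ydir [0.26197161 0.96507558] yaw -0.2650645997975143 len 0.23113772238810876 0.10058586936880229
nest [0.54069113 0.19749598] knob [0.51148129 0.08989005]
```

View pics/sideclamp.png

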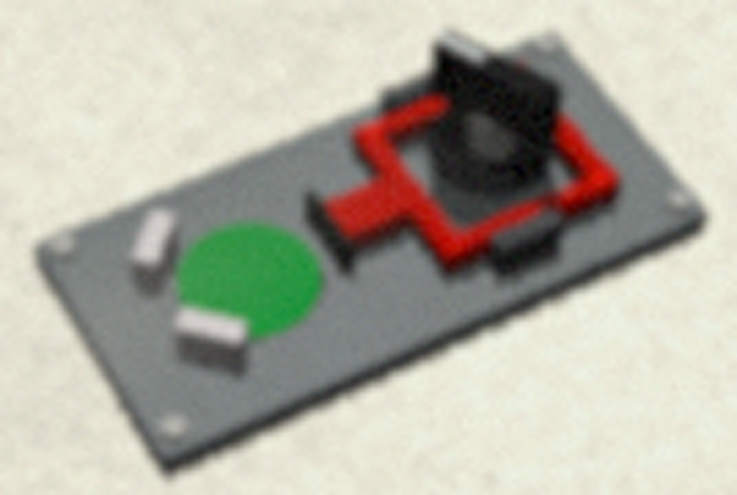

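Run:
```python
from meas import *
from scipy.optimize import least_squares
T=dict(np.load('pics/top.npz'));S=dict(np.load('pics/side.npz'))
g=[(62,246),(174,427),(548,42),(679,199)]
P=np.array([onz(S,x/5.5+218-.4,y/5.5+220-.4,.012) for x,y in g]);c=P.mean(0);yd=(P[0]+P[1]-P[2]-P[3])[:2];yd/=np.linalg.norm(yd)
print('side clamp',c,yd,'nest',c[:2]+.0565*yd,'knob',c[:2]-.055*yd)
# trophy base
for n,c,gb,thr in(('T',T,(415,185,450,217),70),('S',S,(335,150,368,175),110)):
    h=cv2.cvtColor(c['frame'],cv2.COLOR_RGB2HSV)
    m=comp(cv2.inRange(h,(0,0,0),(180,255,thr)),gb)
    p=max(cv2.findContours(m,0,cv2.CHAIN_APPROX_NONE)[0],key=cv2.contourArea)[:,0]
    W=np.array([onz(c,u,v,.016) for u,v in p]);o=ray(c,*p[0])[0]
    c0=W.mean(0);away=(c0-o)[:2];away/=np.linalg.norm(away)
    side=np.array([-away[1],away[0]])
    q=(W-c0)[:,:2];print(n,'extent side',(q@side).min(),(q@side).max(),'away',(q@away).min(),(q@away).max())
    print('c by side-mid', c0[:2]+side*((q@side).min()+(q@side).max())/2, 'away far edge', c0[:2]@away+(q@away).max()-.03, 'dir',away,side)
# tip
def tri(a,b):
    o1,w1=ray(T,*a);o2,w2=ray(S,*b);A=np.stack([w1,-w2],1);s=np.linalg.lstsq(A,o2-o1,rcond=None)[0];return (o1+s[0]*w1+o2+s[1]*w2)/2,np.linalg.norm(o1+s[0]*w1-o2-s[1]*w2)
print('tip',tri((390+225/4,175+78/4),(330+(427-320)/4,125+42/4)))
# knob
for n,c in(('T',T),('S',S)):
    for z in(.079,.034): print(n,z,proj(c,(.5115,.0899,z)))
for u,v in [(487,235),(497,285),(492,260)]: print(onz(T,u/5.5+200-.4,v/5.5+200-.4,.079))
a=cv2.resize(T['frame'][235:280,270:310,::-1],None,fx=14,fy=13.3,interpolation=cv2.INTER_CUBIC)
cv2.imwrite('pics/knob.png',cv2.convertScaleAbs(a,alpha=2))
```

```text
side clamp [0.52454147 0.13836432 0.012     ] [0.25812344 0.96611194] nest [0.53912545 0.19294965] knob [0.51034468 0.08522817]
T extent side -0.029334514650372626 0.029755315881429812 away -0.03641010255768405 0.03881259153078622
c by side-mid [ 0.64305821 -0.23971892] away far edge 0.531499455582057 dir [ 0.4872877  -0.87324149] [0.87324149 0.4872877 ]
S extent side -0.027965911820142266 0.02804704605509263 away -0.04843944387716028 0.055463950204980614
c by side-mid [ 0.64151948 -0.24347353] away far edge 0.5834762725976173 dir [ 0.55382223 -0.83263493] [0.83263493 0.55382223]
tip (array([ 0.63886387, -0.23766253,  0.10651841]), np.float64(0.001753081118481965))
T 0.079 [290.40975292 254.21421727]
T 0.034 [290.16351621 255.49271653]
S 0.079 [306.1149368  231.47274075]
S 0.034 [305.13006833 245.22187205]
[0.53651103 0.09502699 0.079     ]
[0.51736414 0.09091879 0.079     ]
[0.52692008 0.09296911 0.079     ]
```

View pics/knob.png

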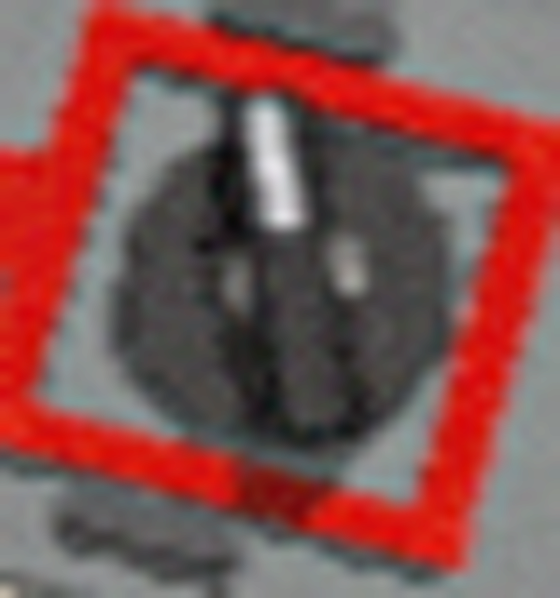

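```bash
cat >> h.py <<'E'
def go(p,psi=None):
    s=read_state();R=cv2.Rodrigues(s['orientation'])[0]
    d=R.T@(np.array(p)-s['tool_pos'])
    a=np.arctan2(R[1,1],R[0,1])
    out=d/.1
    if psi is None: tr=np.zeros(3)
    else:
        x=np.array([-np.sin(psi),np.cos(psi),0]);
        y=np.array([np.cos(psi),np.sin(psi),0]); x=np.cross(y,[0,0,-1]); D=np.stack([x,y,[0,0,-1]],1)
        tr=cv2.Rodrigues(R.T@D)[0].ravel()/np.pi
    print('t',round(s['t'],2),'tcp',s['tool_pos'].round(4),'psi',round(a,4),'F',s['force'].round(2),'M',s['wrist_torque'].round(3),'op',round(s['opening'],4),'q6',round(s['q'][5],3))
    print('shift',out.round(3),'turn',tr.round(4))
E
python3 - <<'E'
from h import *
T=dict(np.load('pics/top.npz'))
go((.641,-.239,.2),-.265)
print(onz(T,421,247,.016), onz(T,411-1,295,.016))
print(onz(T,390+225/4-.4,175+76/4-.4,.1))
print(onz(T,390+177/4-.4,175+102/4-.4,.017),'column foot ring')
E
```

```text
t 0.1 tcp [ 0.2217 -0.557   0.2177] psi -1.192 F [ 0.01 -0.56  0.07] M [ 0.031  0.014 -0.035] op 0.0928 q6 -0.085
shift [ 5.071 -1.404  0.18 ] turn [-0.0005 -0.0003 -0.2951]
[ 0.53572539 -0.20692066  0.016     ] [ 0.42877489 -0.17800737  0.016     ]
[ 0.64285008 -0.23881162  0.1       ]
[ 0.64433424 -0.24094042  0.017     ] column foot ring
```

move_arm([
  [0.5,0,0,0,0,-0.04,0.3],
  [1,0,0,0,0,-0.09,0.3],
  [1,0,0,0,0,-0.14,0.3],
  [1,0,0,0,0,-0.19,0.3],
  [1,0,0,0,0,-0.24,0.3],
  [1,0,0,0,0,-0.295,0.3],
  [1,0,0,0,0,-0.295,0.3],
])

```text
t: 0.8
tool_pos: [0.3148, -0.5201, 0.218]
orientation: [-2.489, -1.915, -0.0]
force: [-0.5, 1.2, -0.1]
opening: 0.0598
```

```bash
python3 -c "
from h import *
go((.643,-.241,.2),-.265)"
```

```text
t 0.8 tcp [ 0.3148 -0.5201  0.218 ] psi -0.2593 F [-0.48  1.17 -0.06] M [-0.029 -0.041 -0.009] op 0.0598 q6 -0.852
shift [3.54  2.457 0.181] turn [-0.0002 -0.0003  0.0018]
```

move_arm([
  [0.45,0.3,0,0,0,0,0.3],
  [0.88,0.61,0,0,0,0,0.3],
  [0.88,0.61,0,0,0,0,0.3],
])

```text
t: 1.1
tool_pos: [0.4, -0.448, 0.2181]
orientation: [-2.491, -1.912, -0.003]
force: [0.1, 0.8, 0.6]
opening: 0.0601
```

move_arm([
  [0.45,0.3,0,0,0,0,0.3],
  [0.88,0.61,0,0,0,0,0.3],
  [0.88,0.61,0,0,0,0,0.3],
])

```text
t: 1.4
tool_pos: [0.4817, -0.3791, 0.2182]
orientation: [-2.491, -1.913, -0.002]
force: [0.7, -0.2, 0.1]
opening: 0.0605
```

move_arm([
  [0.45,0.3,0,0,0,0,0.3],
  [0.88,0.61,0,0,0,0,0.3],
  [0.88,0.61,0,0,0,0,0.3],
])

```text
t: 1.7
tool_pos: [0.5632, -0.3105, 0.218]
orientation: [-2.491, -1.913, -0.002]
force: [-0.8, -0.4, -0.1]
opening: 0.0604
```

```bash
python3 -c "
from h import *
go((.643,-.241,.15),-.265)"
```

```text
t 1.7 tcp [ 0.5632 -0.3105  0.218 ] psi -0.2612 F [-0.79 -0.39 -0.15] M [-0.007 -0.055  0.053] op 0.0604 q6 -0.323
shift [0.876 0.592 0.681] turn [-0.     -0.0005  0.0012]
```

move_arm([
  [0.45,0.3,0,0,0,0,0.3],
  [0.87,0.59,0,0,0,0.001,0.3],
  [0.87,0.59,0.3,0,0,0.001,0.3],
  [0.87,0.59,0.68,0,0,0.001,0.3],
  [0.87,0.59,0.68,0,0,0.001,0.3],
])

```text
t: 2.2
tool_pos: [0.6361, -0.2442, 0.1431]
orientation: [-2.49, -1.899, 0.009]
force: [0.0, 0.5, -0.9]
opening: 0.0606
```

Run:
```python
from h import *
go((.643,-.241,.033),-.265)
A=[]
for n,(x0,y0) in (('top',(380,160)),('side',(310,90))):
    c=snap(n);p=proj(c,read_state()['tool_pos']);print(n,p)
    A.append(cv2.resize(c['frame'][y0:y0+100,x0:x0+95,::-1],None,fx=4,fy=4,interpolation=cv2.INTER_CUBIC))
cv2.imwrite('pics/app.png',cv2.convertScaleAbs(np.hstack(A),alpha=1.5))
```

```text
t 2.2 tcp [ 0.6361 -0.2442  0.1431] psi -0.268 F [ 0.01  0.45 -0.94] M [-0.044  0.065  0.049] op 0.0606 q6 -0.173
shift [0.048 0.07  1.101] turn [-0.0037 -0.0004 -0.0009]
top [457.35063004 191.77446429]
side [360.50363113 120.23235134]
```

View pics/app.png

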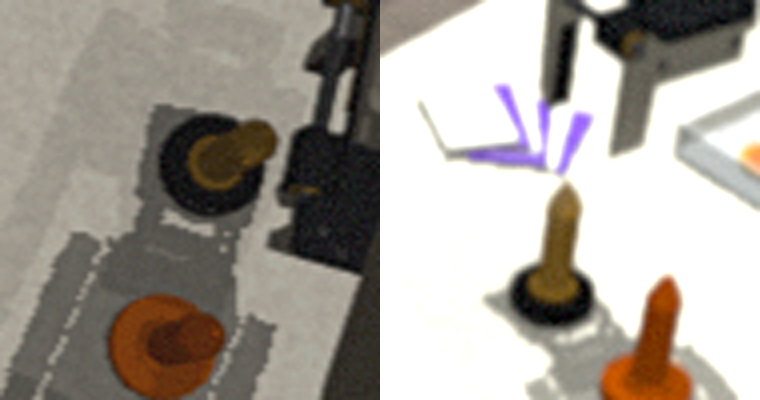

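```bash
python3 -c "
from h import *
go((.643,-.2415,.033),-.265)"
```

```text
t 2.3 tcp [ 0.6389 -0.2459  0.1498] psi -0.2691 F [-0.04  0.09  1.33] M [-0.075 -0.084  0.016] op 0.0606 q6 -0.173
shift [0.053 0.032 1.168] turn [-0.001  -0.     -0.0013]
```

move_arm([
  [0.05,0.03,0.2,0,0,-0.001,0.3],
  [0.05,0.03,0.5,0,0,-0.001,0.3],
  [0.05,0.03,0.8,0,0,-0.001,0.3],
  [0.05,0.03,1,0,0,-0.001,0.3],
  [0.05,0.03,1,0,0,-0.001,0.3],
])

```text
t: 2.8
tool_pos: [0.6431, -0.2418, 0.0496]
orientation: [-2.495, -1.906, 0.002]
force: [-0.2, 0.3, -0.5]
opening: 0.0606
```

Run:
```python
from h import *
go((.643,-.2415,.033),-.265)
A=[]
for n,(x0,y0) in (('top',(380,160)),('side',(310,90))):
    c=snap(n);p=proj(c,read_state()['tool_pos']);print(n,p)
    A.append(cv2.resize(c['frame'][y0:y0+100,x0:x0+95,::-1],None,fx=4,fy=4,interpolation=cv2.INTER_CUBIC))
cv2.imwrite('pics/app2.png',cv2.convertScaleAbs(np.hstack(A),alpha=1.5))
go((.643,-.2415,.033),-.265)
```

```text
t 2.8 tcp [ 0.6431 -0.2418  0.0496] psi -0.2662 F [-0.19  0.27 -0.47] M [ 0.002 -0.046  0.006] op 0.0606 q6 -0.168
shift [ 0.002 -0.002  0.166] turn [-0.0009 -0.0001 -0.0004]
top [439.55505788 197.26486965]
side [353.16732501 150.00225256]
t 2.9 tcp [ 0.6455 -0.2425  0.0532] psi -0.266 F [ 0.02 -0.33  1.66] M [-0.001 -0.084 -0.002] op 0.0603 q6 -0.168
shift [ 0.003 -0.027  0.202] turn [ 0.0008  0.0002 -0.0003]
```

View pics/app2.png

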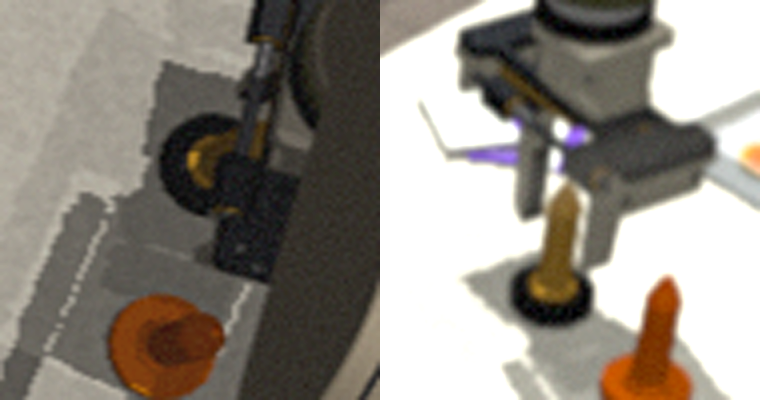

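move_arm([
  [0,-0.01,0.2,0,0,0,0.3],
  [0,-0.01,0.2,0,0,0,0.3],
  [0,-0.01,0.2,0,0,0,0],
], squeeze=25)

```text
t: 3.2
tool_pos: [0.6444, -0.2415, 0.0327]
orientation: [2.495, 1.907, 0.001]
force: [0.2, 0.2, -0.3]
opening: 0.056
```

move_arm([
  [0,0,0,0,0,0,-0.2],
  [0,0,0,0,0,0,-0.5],
  [0,0,0,0,0,0,-1],
  [0,0,0,0,0,0,-1],
  [0,0,0,0,0,0,-1],
], squeeze=25)

```text
t: 3.7
tool_pos: [0.6436, -0.2409, 0.031]
orientation: [2.496, 1.908, -0.0]
force: [-1.5, 0.8, 3.1]
opening: 0.024
```

Run:
```python
from h import *
go((.643,-.2415,.033),-.265)
c=snap('side')
cv2.imwrite('pics/grip.png',cv2.convertScaleAbs(cv2.resize(c['frame'][80:210,300:430,::-1],None,fx=4,fy=4,interpolation=cv2.INTER_CUBIC),alpha=1.3))
```

```text
t 3.7 tcp [ 0.6436 -0.2409  0.031 ] psi -0.2651 F [-1.55  0.75  3.09] M [ 0.026  0.208 -0.001] op 0.024 q6 -0.168
shift [-0.007 -0.005 -0.02 ] turn [ 0.  0. -0.]
```

View pics/grip.png

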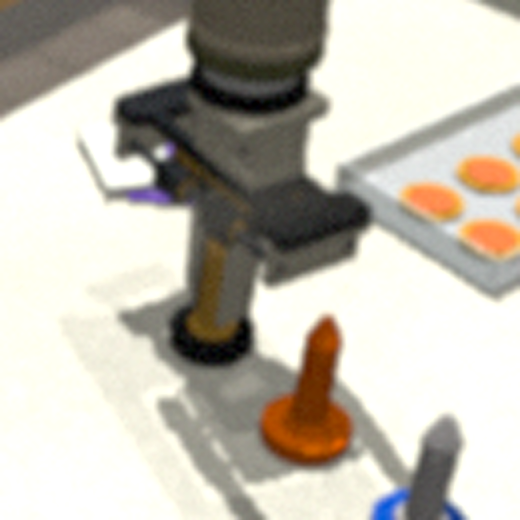

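move_arm([
  [0,0,-0.3,0,0,0,-1],
  [0,0,-0.7,0,0,0,-1],
  [0,0,-1,0,0,0,-1],
  [0,0,-1,0,0,0,-1],
])

```text
t: 4.15
tool_pos: [0.6467, -0.2422, 0.1366]
orientation: [2.489, 1.903, 0.007]
force: [1.2, -0.7, -1.8]
opening: 0.0242
```

move_arm([
  [0.3,-0.16,0,0,0,0,-1],
  [0.65,-0.35,0,0,0,0,-1],
  [1,-0.53,0,0,0,0,-1],
])

```text
t: 4.45
tool_pos: [0.6169, -0.1293, 0.1279]
orientation: [-2.494, -1.905, 0.003]
force: [1.5, 1.0, -2.7]
opening: 0.0235
```

move_arm([
  [0.4,-0.21,0,0,0,0,-1],
  [0.8,-0.42,0,0,0,0,-1],
  [1,-0.53,0,0,0,0,-1],
])

```text
t: 4.75
tool_pos: [0.5914, -0.0165, 0.128]
orientation: [-2.491, -1.909, 0.003]
force: [0.7, -0.4, -3.4]
opening: 0.0239
```

move_arm([
  [0.4,-0.21,0,0,0,0,-1],
  [0.8,-0.42,0,0,0,0,-1],
  [1,-0.53,0,0,0,0,-1],
  [1,-0.53,0,0,0,0,-1],
])

```text
t: 5.15
tool_pos: [0.5666, 0.0935, 0.1283]
orientation: [-2.49, -1.911, 0.004]
force: [0.1, -0.2, -3.3]
opening: 0.0237
```

```bash
python3 -c "
from h import *
go((.54,.1955,.13),-.265)"
```

```text
t 5.15 tcp [0.5666 0.0935 0.1283] psi -0.2614 F [ 0.09 -0.23 -3.26] M [-0.065 -0.049 -0.045] op 0.0237 q6 0.335
shift [ 0.917 -0.521 -0.015] turn [-0.0011  0.      0.0011]
```

move_arm([
  [0.4,-0.21,0,0,0,0,-1],
  [0.8,-0.46,0,0,0,0.001,-1],
  [0.92,-0.52,0,0,0,0.001,-1],
  [0.92,-0.52,0.5,0,0,0.001,-1],
  [0.92,-0.52,0.5,0,0,0.001,-1],
  [0.92,-0.52,0.5,0,0,0.001,-1],
])

```text
t: 5.75
tool_pos: [0.541, 0.1914, 0.0785]
orientation: [-2.498, -1.903, 0.008]
force: [-0.3, 0.1, -2.9]
opening: 0.0234
```

Run:
```python
from h import *
go((.54,.1955,.06),-.265)
A=[]
for n,(x0,y0) in (('top',(195,195)),('side',(220,195))):
    c=snap(n);p=proj(c,read_state()['tool_pos']);print(n,p)
    cv2.imwrite(f'pics/place_{n}.png',c['frame'][:,:,::-1])
    A.append(cv2.resize(c['frame'][y0:y0+110,x0:x0+130,::-1],None,fx=3,fy=3,interpolation=cv2.INTER_CUBIC))
cv2.imwrite('pics/place.png',cv2.convertScaleAbs(np.hstack(A),alpha=1.5))
go((.54,.1955,.06),-.265)
```

```text
t 5.75 tcp [0.541  0.1914 0.0785] psi -0.2688 F [-0.32  0.13 -2.88] M [-0.064 -0.084 -0.03 ] op 0.0234 q6 0.52
shift [ 0.038 -0.02   0.185] turn [-0.0014  0.0009 -0.0012]
top [242.54903868 238.67249723]
side [261.37442068 247.24115724]
t 5.85 tcp [0.5438 0.192  0.0819] psi -0.2694 F [ 0.09  0.21 -2.62] M [-0.002 -0.094 -0.047] op 0.0235 q6 0.52
shift [ 0.023 -0.046  0.219] turn [ 0.0004 -0.0001 -0.0014]
```

View pics/place.png

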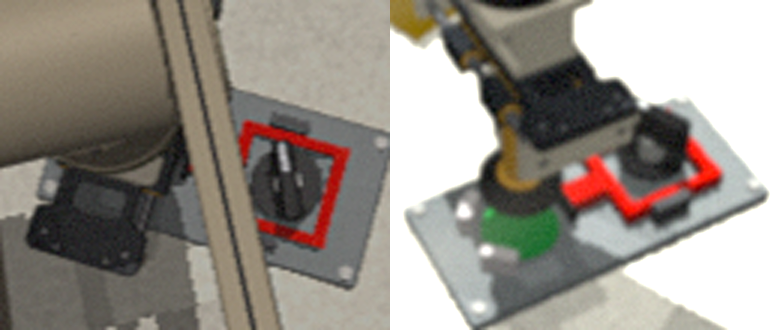

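Run:
```python
from h import *
S=dict(np.load('pics/side.npz'))
a=cv2.resize(S['frame'][225:305,225:305,::-1],None,fx=7,fy=7,interpolation=cv2.INTER_CUBIC)
cv2.imwrite('pics/pl2.png',cv2.convertScaleAbs(a,alpha=1.5))
```

```text
(no output)
```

View pics/pl2.png

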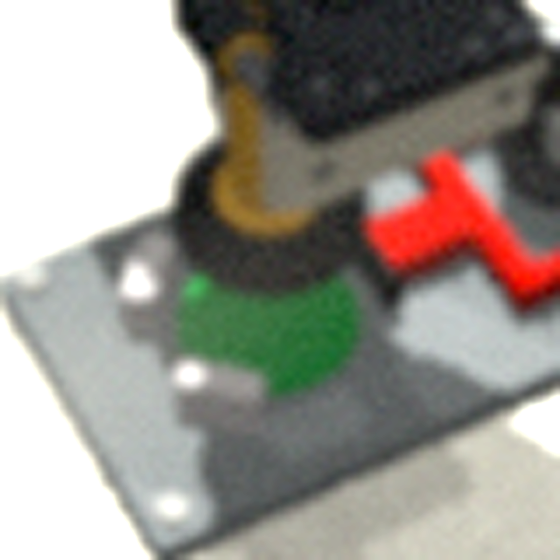

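Run:
```python
from h import *
from scipy.optimize import fsolve
S=dict(np.load('pics/side.npz'))
th=np.linspace(0,2*np.pi,200)
def ext(P,zu):
    pts=[]
    for r,z in((.03,.016),(.03,.003),(.027,0)):
        pts+= [proj(S,(P[0]+r*np.cos(t),P[1]+r*np.sin(t),zu+z)) for t in th]
    pts=np.array(pts);return pts[:,0].min(),pts[:,0].max(),pts[:,1].max()
uL,uR,vB=175/7+225-.4,368/7+225-.4,293/7+225-.4
for zu in(.048,.051):
    f=lambda P:(lambda e:[(e[0]+e[1]-uL-uR)/2,e[2]-vB])(ext(P,zu))
    P=fsolve(f,(.54,.195));print(zu,P,ext(P,zu),(uL,uR,vB))
n=np.array([.5391,.19295])
yd=np.array([.2605,.9655]);xd=np.array([yd[1],-yd[0]])
d=P-n;print('offset from nest in clamp x,y',d@xd,d@yd)
print(proj(S,(*n,.012)))
```

```text
0.048 [0.54380301 0.18672292] (np.float64(249.24316929290958), np.float64(277.528259278533), np.float64(266.45714285714877)) (249.6, 277.1714285714286, 266.45714285714286)
0.051 [0.54201235 0.188323  ] (np.float64(249.186703678343), np.float64(277.58472489308707), np.float64(266.457142857144)) (249.6, 277.1714285714286, 266.45714285714286)
offset from nest in clamp x,y 0.004017201881034868 -0.0037086989307174934
[263.19321109 269.64955646]
```

move_arm([
  [0.03,-0.05,0.1,0,0,-0.001,-1],
  [0.03,-0.05,0.15,0,0,-0.001,-1],
  [0.03,-0.05,0.15,0,0,-0.001,-1],
  [0.03,-0.05,0.15,0,0,-0.001,-1],
  [0.03,-0.05,0.15,0,0,-0.001,-1],
])

```text
t: 6.35
tool_pos: [0.539, 0.197, 0.066]
orientation: [2.496, 1.908, 0.001]
force: [-0.1, 0.4, -2.2]
opening: 0.0234
```

Run:
```python
from h import *
go((.5395,.1965,.06),-.265)
c=snap('side')
go((.5395,.1965,.06),-.265)
a=cv2.resize(c['frame'][225:305,225:305,::-1],None,fx=7,fy=7,interpolation=cv2.INTER_CUBIC)
cv2.imwrite('pics/pl3.png',cv2.convertScaleAbs(a,alpha=1.8))
```

```text
t 6.35 tcp [0.539 0.197 0.066] psi -0.2652 F [-0.13  0.36 -2.21] M [-0.043 -0.027 -0.001] op 0.0234 q6 0.526
shift [-0.003  0.006  0.06 ] turn [ 0.0001 -0.0001 -0.0001]
t 6.4 tcp [0.539  0.1969 0.066 ] psi -0.2653 F [ 0.93 -0.11 -3.34] M [-0.058 -0.071 -0.043] op 0.0234 q6 0.526
shift [-0.003  0.006  0.06 ] turn [ 0.0002 -0.0001 -0.0001]
```

View pics/pl3.png

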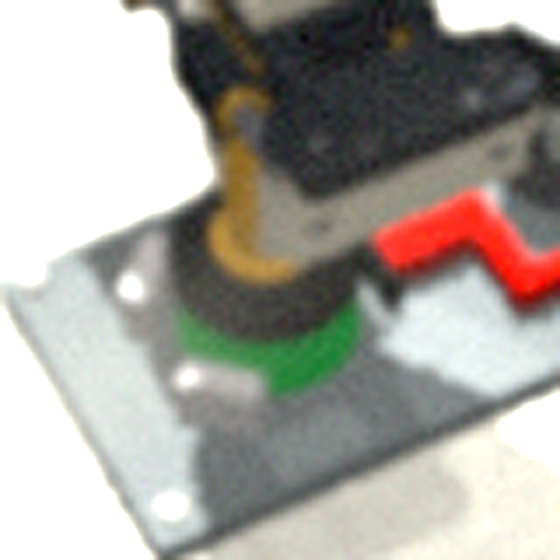

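Run:
```python
from h import *
from scipy.optimize import fsolve
S=dict(np.load('pics/side.npz'))
f=cv2.cvtColor(S['frame'],cv2.COLOR_RGB2GRAY)
print('row253',f[258,243:282]);print('row260',f[262,243:282]);print('col263',f[262:285,263], S['frame'][262:285,263,1].tolist())
th=np.linspace(0,2*np.pi,200)
def ext(P,zu):
    pts=[]
    for r,z in((.03,.016),(.03,.003),(.027,0)):
        pts+= [proj(S,(P[0]+r*np.cos(t),P[1]+r*np.sin(t),zu+z)) for t in th]
    pts=np.array(pts);return pts[:,0].min(),pts[:,0].max(),pts[:,1].max()
uL,uR,vB=167/7+225-.4,362/7+225-.4,340/7+225-.4
n=np.array([.5391,.19295])
yd=np.array([.2605,.9655]);xd=np.array([yd[1],-yd[0]])
for zu in(.034,.036):
    g=lambda P:(lambda e:[(e[0]+e[1]-uL-uR)/2,e[2]-vB])(ext(P,zu))
    P=fsolve(g,(.54,.195));d=P-n;print(zu,P,ext(P,zu),(uL,uR,vB),d@xd,d@yd)
print('if at nest',ext(n,.035))
```

```text
row253 [79 72 78 86 81 70 47 33 24 28 25 45 72 81 79 66 66 70 72 78 79 83 83 83
 81 75 75 72 74 79 83 81 79 76 73 76 82 82 75]
row260 [ 84  97 101 102  98  79  54  37  31  34  36  37  48  61  76  82  83  83
  82  82  80  85  86  83  79  74  60  51  47  38  34  31  29  24  31  30
  42  53  61]
col263 [80 82 75 58 40 41 36 40 41 36 38 38 51 56 60 59 65 67 67 65 66 70 66] [78, 79, 73, 56, 39, 42, 36, 40, 42, 36, 38, 42, 65, 73, 79, 76, 79, 79, 77, 71, 67, 70, 66]
0.034 [0.54047886 0.19308298] (np.float64(248.31778850225658), np.float64(276.4536400691702), np.float64(273.1714285714303)) (248.45714285714286, 276.31428571428575, 273.1714285714286) 0.0012966451621461129 0.00048758217798233484
0.036 [0.53931589 0.19411333] (np.float64(248.2810806174141), np.float64(276.49034795401565), np.float64(273.17142857142846)) (248.45714285714286, 276.31428571428575, 273.1714285714286) -9.46013649954611e-05 0.0011794323907044478
if at nest (np.float64(248.77618164760148), np.float64(276.95129874801364), np.float64(273.2183420881241))
```

move_arm([
  [-0.01,0,0.07,0,0,0,-1],
  [-0.01,0,0.14,0,0,0,-1],
  [-0.01,0,0.2,0,0,0,-1],
  [-0.01,0,0.2,0,0,0,-1],
  [-0.01,0,0.2,0,0,0,-1],
])

```text
t: 6.9
tool_pos: [0.5381, 0.1959, 0.0451]
orientation: [-2.495, -1.908, 0.001]
force: [0.2, 0.2, -3.8]
opening: 0.024
```

Run:
```python
from h import *
go((.539,.1965,.043),-.265)
c=snap('side')
a=cv2.resize(c['frame'][225:305,225:305,::-1],None,fx=7,fy=7,interpolation=cv2.INTER_CUBIC)
cv2.imwrite('pics/pl4.png',cv2.convertScaleAbs(a,alpha=1.8))
```

```text
t 6.9 tcp [0.5381 0.1959 0.0451] psi -0.2652 F [ 0.25  0.18 -3.82] M [-0.083 -0.121  0.011] op 0.024 q6 0.525
shift [0.009 0.007 0.021] turn [-0.0003  0.0002 -0.0001]
```

View pics/pl4.png

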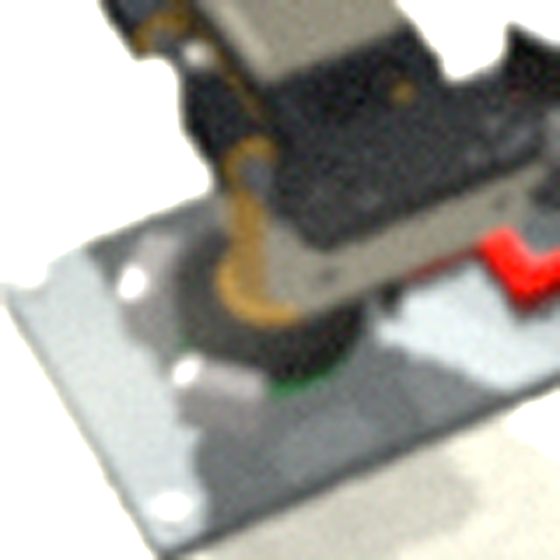

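move_arm([
  [0,0.005,0.015,0,0,0,-1],
  [0,0.005,0.025,0,0,0,-1],
  [0,0.005,0.025,0,0,0,-1],
  [0,0.005,0.025,0,0,0,-1],
])

```text
t: 7.35
tool_pos: [0.539, 0.1958, 0.0432]
orientation: [2.496, 1.908, 0.0]
force: [-0.2, -0.1, -2.6]
opening: 0.0241
```

move_arm([
  [0,0,0.01,0,0,0,-1],
  [0,0,0.01,0,0,0,-1],
  [0,0,0.01,0,0,0,-1],
])

```text
t: 7.65
tool_pos: [0.5392, 0.1959, 0.0429]
orientation: [2.495, 1.908, 0.001]
force: [-4.1, -1.5, 5.9]
opening: 0.0237
```

move_arm([
  [0,0,0,0,0,0,-0.4],
  [0,0,0,0,0,0,-0.3],
  [0,0,0,0,0,0,0],
  [0,0,0,0,0,0,0.3],
  [0,0,0,0,0,0,0.3],
])

```text
t: 8.15
tool_pos: [0.539, 0.1958, 0.0421]
orientation: [-2.496, -1.908, -0.0]
force: [-1.5, -0.0, -0.2]
opening: 0.0521
```

move_arm([
  [0,0,-0.3,0,0,0,0.3],
  [0,0,-0.7,0,0,0,0.3],
  [0,0,-1,0,0,0,0.3],
  [0,0,-1,0,0,0,0.3],
])

```text
t: 8.55
tool_pos: [0.5424, 0.1968, 0.1481]
orientation: [2.493, 1.906, 0.014]
force: [1.4, -0.6, 0.7]
opening: 0.0605
```

Run:
```python
from h import *
go((.511,.088,.14),1.77)
c=snap('side')
a=cv2.resize(c['frame'][195:305,215:350,::-1],None,fx=5.5,fy=5.5,interpolation=cv2.INTER_CUBIC)
cv2.imwrite('pics/pl5.png',cv2.convertScaleAbs(a,alpha=1.6))
```

```text
t 8.55 tcp [0.5424 0.1968 0.1481] psi -0.2652 F [ 1.43 -0.65  0.73] M [-0.061 -0.079 -0.011] op 0.0605 q6 0.524
shift [-1.132 -0.018  0.076] turn [ 0.0031  0.0017 -0.6478]
```

View pics/pl5.png

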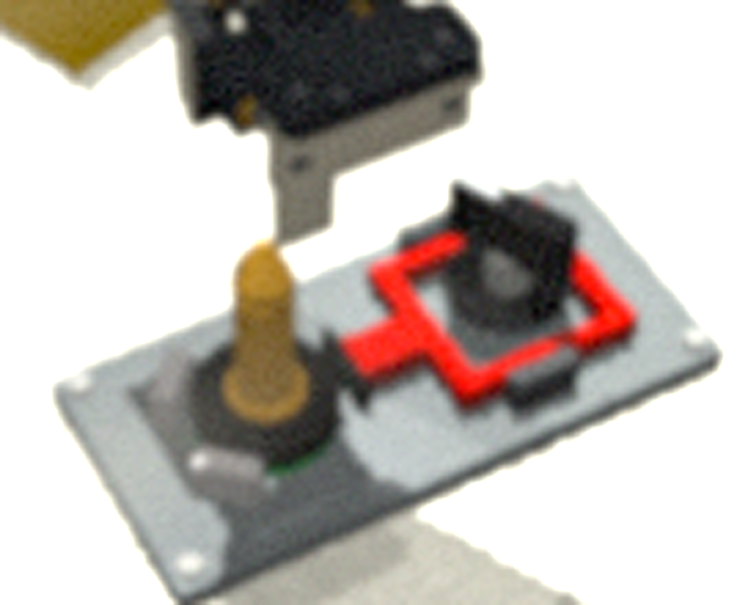

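move_arm([
  [-0.2,0,0,0,0,-0.04,0.3],
  [-0.5,0,0,0,0,-0.08,0.3],
  [-0.8,0,0,0,0,-0.13,0.3],
  [-1,0,0,0,0,-0.18,0.2],
  [-1,0,0,0,0,-0.22,0],
  [-1,0,0,0,0,-0.27,0],
  [-1,0,0,0,0,-0.31,0],
  [-1,0,0,0,0,-0.35,0],
])

```text
t: 9.4
tool_pos: [0.5117, 0.0991, 0.1404]
orientation: [-1.122, -2.932, 0.002]
force: [-1.0, -0.7, 0.5]
opening: 0.0469
```

```bash
python3 -c "
from h import *
go((.5103,.0875,.11),1.74)"
```

```text
t 9.4 tcp [0.5117 0.0991 0.1404] psi 0.8395 F [-1.02 -0.66  0.49] M [-0.032 -0.142 -0.004] op 0.0469 q6 -0.747
shift [-0.067 -0.095  0.304] turn [-0.0003 -0.0008 -0.2866]
```

move_arm([
  [-0.05,-0.1,0.1,0,0,-0.04,0],
  [-0.07,-0.1,0.2,0,0,-0.08,0],
  [-0.07,-0.1,0.3,0,0,-0.13,0],
  [-0.07,-0.1,0.3,0,0,-0.18,0],
  [-0.07,-0.1,0.3,0,0,-0.22,0],
  [-0.07,-0.1,0.3,0,0,-0.265,0],
  [-0.07,-0.1,0.3,0,0,-0.287,0],
  [-0.07,-0.1,0.3,0,0,-0.287,0],
])

```text
t: 10.2
tool_pos: [0.5101, 0.0871, 0.1105]
orientation: [0.26, -3.128, -0.0]
force: [-0.3, -0.1, 0.2]
opening: 0.0467
```

Run:
```python
from h import *
A=[]
for n,(x0,y0) in (('top',(225,205)),('side',(240,180))):
    c=snap(n);p=proj(c,read_state()['tool_pos']);print(n,p)
    A.append(cv2.resize(c['frame'][y0:y0+110,x0:x0+120,::-1],None,fx=3.3,fy=3.3,interpolation=cv2.INTER_CUBIC))
cv2.imwrite('pics/kn.png',cv2.convertScaleAbs(np.hstack(A),alpha=1.7))
go((.5103,.0875,.045),1.74)
```

```text
top [291.94682921 253.85075115]
side [308.10538162 220.74077845]
t 10.3 tcp [0.5105 0.0871 0.111 ] psi 1.7336 F [ 0.21 -0.44  0.3 ] M [ 0.028 -0.124 -0.023] op 0.0466 q6 -1.664
shift [-0.     0.004  0.66 ] turn [ 0.     -0.0006 -0.002 ]
```

View pics/kn.png

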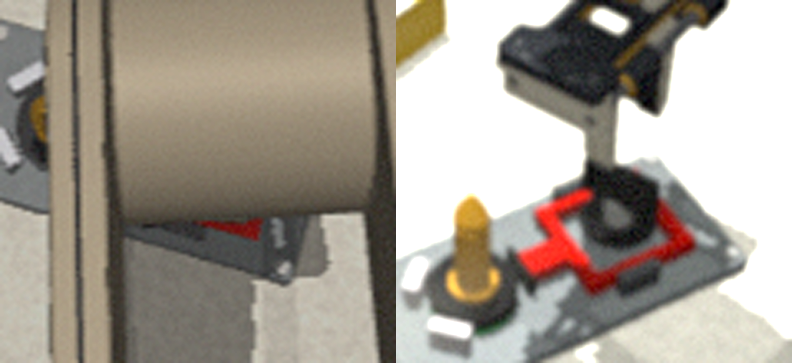

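move_arm([
  [0,0,0.15,0,0,-0.002,0],
  [0,0,0.3,0,0,-0.002,0],
  [0,0,0.3,0,0,-0.002,0],
])

```text
t: 10.6
tool_pos: [0.5085, 0.087, 0.0783]
orientation: [0.268, -3.124, -0.0]
force: [-0.4, 0.2, -0.7]
opening: 0.0465
```

Run:
```python
from h import *
c=snap('side')
cv2.imwrite('pics/kn2.png',cv2.convertScaleAbs(cv2.resize(c['frame'][195:275,270:350,::-1],None,fx=7,fy=7,interpolation=cv2.INTER_CUBIC),alpha=1.5))
go((.5103,.0875,.045),1.74)
```

```text
t 10.65 tcp [0.5093 0.0871 0.0797] psi 1.7418 F [-0.5  -0.07 -0.13] M [ 0.085 -0.084  0.024] op 0.0463 q6 -1.672
shift [-0.012  0.002  0.347] turn [ 0.0001 -0.0014  0.0006]
```

View pics/kn2.png

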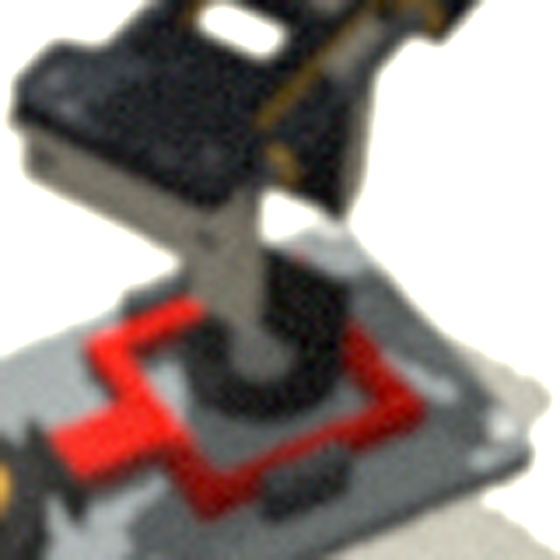

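move_arm([
  [-0.01,0,0.15,0,0,0,0],
  [-0.01,0,0.3,0,0,0,0],
  [-0.01,0,0.34,0,0,0,0],
  [-0.01,0,0.34,0,0,0,0],
])

```text
t: 11.05
tool_pos: [0.511, 0.0873, 0.0466]
orientation: [0.269, -3.127, -0.0]
force: [-0.3, -0.9, 0.4]
opening: 0.0465
```

move_arm([
  [0,0,0,0,0,0,-0.3],
  [0,0,0,0,0,0,-0.45],
  [0,0,0,0,0,0,-0.55],
  [0,0,0,0,0,0,-0.6],
  [0,0,0,0,0,0,-0.6],
], squeeze=6)

```text
t: 11.55
tool_pos: [0.5123, 0.0897, 0.0487]
orientation: [-0.269, 3.129, 0.006]
force: [-1.4, 11.8, 1.1]
opening: 0.0206
```

```bash
python3 -c "
from h import *
go((.5103,.0875,.045),1.74)"
```

```text
t 11.55 tcp [0.5123 0.0897 0.0487] psi 1.7422 F [-1.44 11.82  1.13] M [ 2.259  0.078 -0.047] op 0.0206 q6 -1.672
shift [ 0.023 -0.019  0.037] turn [0.0012 0.0004 0.0007]
```

move_arm([
  [0,0.02,0.02,0,0,0,-0.5],
  [0,0.03,0.02,0,0,0,-0.5],
  [0,0.03,0.02,0,0,0,-0.5],
])

```text
t: 11.85
tool_pos: [0.5117, 0.0903, 0.0462]
orientation: [-0.269, 3.13, -0.0]
force: [-0.0, -0.6, -0.3]
opening: 0.0232
```

```bash
python3 -c "
from h import *
go((.5103,.0875,.045),1.74)"
```

```text
t 11.85 tcp [0.5117 0.0903 0.0462] psi 1.7424 F [-0.03 -0.63 -0.32] M [ 0.098 -0.106  0.   ] op 0.0232 q6 -1.666
shift [ 0.018 -0.025  0.012] turn [-0.0001 -0.      0.0008]
```

move_arm([
  [0,0,0.01,0,0,0,-0.6],
  [0,0,0.01,0,0,0,-0.65],
  [0,0,0.01,0,0,0,-0.7],
  [0,0,0.01,0,0,0,-0.75],
  [0,0,0.01,0,0,0,-0.8],
  [0,0,0.01,0,0,0,-0.8],
])

```text
t: 12.45
tool_pos: [0.5118, 0.0904, 0.0453]
orientation: [-0.269, 3.13, 0.0]
force: [-0.4, 1.4, 1.9]
opening: 0.0196
```

```bash
python3 -c "
from h import *
go((.5103,.0875,.045),1.74)"
```

```text
t 12.45 tcp [0.5118 0.0904 0.0453] psi 1.7423 F [-0.36  1.36  1.93] M [ 0.373 -0.144 -0.012] op 0.0196 q6 -1.666
shift [ 0.02  -0.025  0.003] turn [0.     0.0001 0.0007]
```

Run:
```python
from h import *
c=dict(np.load('pics/side.npz'))
f=lambda x,y:onz(c,x/5.5+218-.4,y/5.5+220-.4,.079)
for a,b in(((445,35),(490,60)),((440,38),(557,98)),((437,70),(545,122))):
    d=f(*a)-f(*b);print(f(*a),f(*b),np.arctan2(d[1],d[0]),np.linalg.norm(d))
s=snap('side');s=s['frame']
cv2.imwrite('pics/kn3.png',cv2.convertScaleAbs(cv2.resize(s[195:275,270:350,::-1],None,fx=7,fy=7,interpolation=cv2.INTER_CUBIC),alpha=1.5))
```

```text
[0.53439146 0.0898107  0.079     ] [0.51258846 0.08691131 0.079     ] 0.13220539213558896 0.021994934892394975
[0.5346304  0.09243455 0.079     ] [0.48062666 0.0830015  0.079     ] 0.17292951478334703 0.05482139758110809
[0.52338854 0.10582316 0.079     ] [0.47546801 0.09562869 0.079     ] 0.20961200751732048 0.048992892368430976
```

View pics/kn3.png

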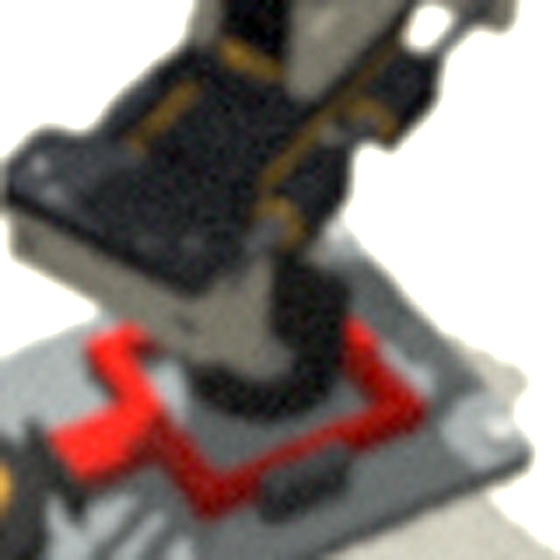

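move_arm([
  [0,0,0,0,0,0,-1],
  [0,0,0,0,0,0,-1],
  [0,0,0,0,0,0,-1],
], squeeze=10)

```text
t: 12.8
tool_pos: [0.5118, 0.0904, 0.0453]
orientation: [-0.269, 3.13, 0.0]
force: [-1.1, 1.8, 3.1]
opening: 0.0195
```

```bash
python3 -c "
from h import *
go((.5103,.0875,.045),1.74)"
```

```text
t 12.8 tcp [0.5118 0.0904 0.0453] psi 1.7422 F [-1.12  1.78  3.14] M [ 0.409 -0.173  0.005] op 0.0195 q6 -1.666
shift [ 0.02  -0.026  0.003] turn [0.     0.0001 0.0007]
```

```bash
python3 - <<'E'
from h import *
T=read_camera('top') if 0 else None
import glob
c=dict(np.load('pics/side.npz'))
print('side v245.5 spot: candidates z->', [(z,proj(c,(.5087,.0948,z)).round(1)) for z in(.034,.045,.05,.055,.064,.07)])
K=None
E
python3 - <<'E'
import sys;sys.path.insert(0,'.')
from h import *
t=cv2.imread('pics/top0.png')[235:280,270:310];s=cv2.imread('pics/side0.png')[220:265,285:330]
A=[cv2.resize(cv2.convertScaleAbs(i,alpha=a),(400,450),interpolation=cv2.INTER_NEAREST) for i,a in((t,2.5),(s,1.6))]
cv2.imwrite('pics/spots.png',np.hstack(A))
E
```

```text
side v245.5 spot: candidates z-> [(0.034, array([304.5, 247.1])), (0.045, array([304.8, 243.8])), (0.05, array([304.9, 242.3])), (0.055, array([305. , 240.7])), (0.064, array([305.2, 238. ])), (0.07, array([305.3, 236.1]))]
```

View pics/spots.png

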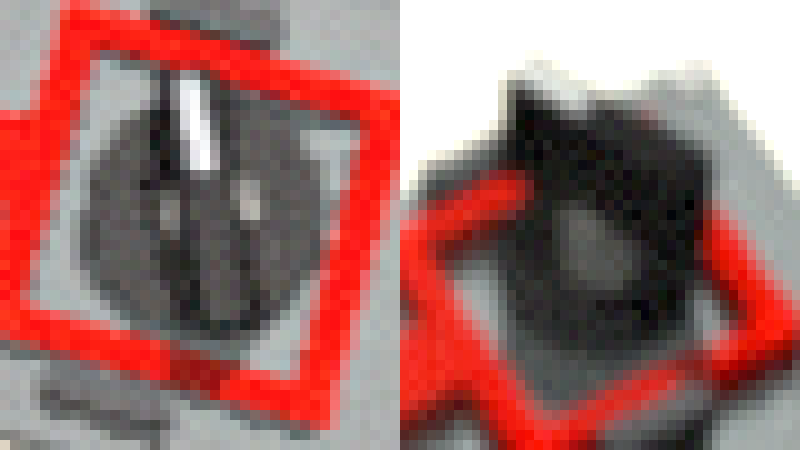

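move_arm([
  [0,0,0,0,0,0,-0.4],
  [0,0,-0.05,0,0,0,-0.4],
  [0,0,-0.09,0,0,0,-0.4],
  [0,0,-0.09,0,0,0,-0.4],
])

```text
t: 13.2
tool_pos: [0.5122, 0.0903, 0.0549]
orientation: [-0.269, 3.129, -0.0]
force: [0.4, 1.1, 0.2]
opening: 0.028
```

move_arm([
  [0,0,0,0,0,0,-0.55],
  [0,0,0,0,0,0,-0.65],
  [0,0,0,0,0,0,-0.75],
  [0,0,0,0,0,0,-1],
  [0,0,0,0,0,0,-1],
], squeeze=6)

```text
t: 13.7
tool_pos: [0.5118, 0.0904, 0.0543]
orientation: [-0.269, 3.13, 0.0]
force: [1.3, 0.6, 2.7]
opening: 0.0141
```

```bash
python3 -c "
from h import *
go((.5103,.0875,.053),1.74)"
```

```text
t 13.7 tcp [0.5118 0.0904 0.0543] psi 1.7423 F [1.26 0.6  2.72] M [ 0.186 -0.087  0.075] op 0.0141 q6 -1.666
shift [ 0.02  -0.026  0.013] turn [0.     0.0001 0.0007]
```

move_arm([
  [0,0,0,0,0,0,-1],
  [0,0,0,0,0,0,-1],
  [0,0,0,0,0,0.02,-1],
  [0,0,0,0,0,0.04,-1],
  [0,0,0,0,0,0.06,-1],
  [0,0,0,0,0,0.08,-1],
], squeeze=15)

```text
t: 14.3
tool_pos: [0.5118, 0.0899, 0.0543]
orientation: [0.129, 3.139, -0.001]
force: [-0.4, -2.4, 3.5]
opening: 0.0139
```

```bash
python3 -c "
from h import *
go((.5103,.0875,.053),1.74)"
```

```text
t 14.3 tcp [0.5118 0.0899 0.0543] psi 1.4884 F [-0.45 -2.36  3.48] M [-0.236 -0.157  0.12 ] op 0.0139 q6 -1.412
shift [ 0.013 -0.025  0.013] turn [-0.0002  0.0001 -0.0801]
```

move_arm([
  [0,0,0,0,0,0.015,-1],
  [0,0,0,0,0,0.03,-1],
  [0,0,0,0,0,0.04,-1],
])

```text
t: 14.6
tool_pos: [0.5118, 0.0896, 0.0543]
orientation: [0.325, 3.124, -0.002]
force: [0.1, -2.9, 3.4]
opening: 0.0137
```

Run:
```python
from h import *
go((.5103,.0875,.053),1.74)
c=snap('side');s=c['frame']
cv2.imwrite('pics/r1.png',cv2.convertScaleAbs(cv2.resize(s[205:305,230:350,::-1],None,fx=6,fy=6,interpolation=cv2.INTER_CUBIC),alpha=1.5))
go((.5103,.0875,.053),1.74)
```

```text
t 14.6 tcp [0.5118 0.0896 0.0543] psi 1.3633 F [ 0.13 -2.91  3.39] M [-0.475 -0.115  0.144] op 0.0137 q6 -1.287
shift [ 0.01  -0.024  0.013] turn [-4.000e-04  1.000e-04 -1.199e-01]
t 14.65 tcp [0.5118 0.0897 0.0543] psi 1.3619 F [-0.65 -4.8   3.66] M [-0.471 -0.107  0.069] op 0.0136 q6 -1.286
shift [ 0.01  -0.024  0.013] turn [-3.000e-04  1.000e-04 -1.204e-01]
```

View pics/r1.png

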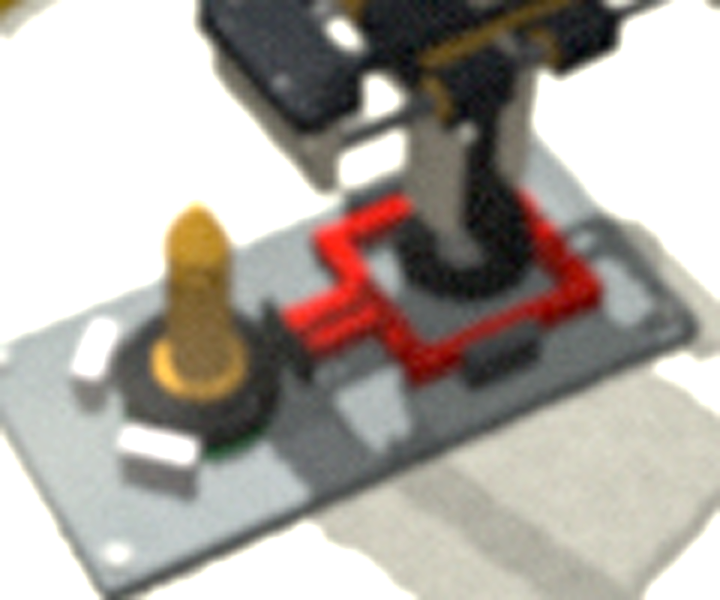

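```bash
cat > rd.py <<'E'
from h import *
def st():
    s=read_state();R=cv2.Rodrigues(s['orientation'])[0];return np.arctan2(R[1,1],R[0,1]),s
a,s=st();c=snap('side');a2,s2=st()
f=c['frame'].astype(int);m=(f[:,:,0]>110)&(f[:,:,1]<70)&(f[:,:,2]<70)
v,u=np.nonzero(m[235:285,260:345]);
print('t',round(s2['t'],2),'turned',round(1.742-a2,3),'Mz',s['wrist_torque'][2].round(3),s2['wrist_torque'][2].round(3),'tq6',s['joint_torque'][5].round(3),s2['joint_torque'][5].round(3),'F',s2['force'].round(1),'op',round(s2['opening'],4),'red left',np.percentile(u+260,[0,3,10]).round(1))
E
python3 rd.py
```

```text
t 14.7 turned 0.377 Mz 0.069 0.042 tq6 -0.328 0.677 F [-1.4 -3.1  4.1] op 0.014 red left [277.  279.4 282. ]
```

move_arm([
  [0,0,0,0,0,0.01,-1],
  [0,0,0,0,0,0.02,-1],
  [0,0,0,0,0,0.02,-1],
])

```text
t: 15.0
tool_pos: [0.5118, 0.0896, 0.0543]
orientation: [0.42, 3.113, -0.002]
force: [0.5, -4.7, 3.1]
opening: 0.0142
```

```bash
python3 rd.py
```

```text
t 15.05 turned 0.439 Mz 0.058 0.068 tq6 0.584 0.243 F [-0.9 -4.5  4.3] op 0.0138 red left [277.  280.2 282.2]
```

move_arm([
  [0,0,0,0,0,0.01,-1],
  [0,0,0,0,0,0.015,-1],
  [0,0,0,0,0,0.015,-1],
])

```text
t: 15.35
tool_pos: [0.5118, 0.0894, 0.0543]
orientation: [0.493, 3.102, -0.002]
force: [-0.7, -5.4, 4.6]
opening: 0.0137
```

```bash
python3 rd.py
```

```text
t 15.4 turned 0.486 Mz 0.03 0.12 tq6 0.37 0.181 F [-0.3 -4.7  4.5] op 0.014 red left [279.  281.3 283. ]
```

move_arm([
  [0,-0.01,0,0,0,0.01,-1],
  [0,-0.01,0,0,0,0.015,-1],
  [0,-0.01,0,0,0,0.015,-1],
])

```text
t: 15.7
tool_pos: [0.5117, 0.0894, 0.0543]
orientation: [0.567, 3.089, 0.0]
force: [1.7, -2.1, 1.6]
opening: 0.0138
```

```bash
python3 rd.py
```

```text
t 15.75 turned 0.534 Mz 0.057 0.054 tq6 0.409 0.228 F [ 2.  -2.   0.8] op 0.0141 red left [281. 282. 284.]
```

move_arm([
  [0,0,0,0,0,0.01,-1],
  [0,0,0,0,0,0.015,-1],
  [0,0,0,0,0,0.015,-1],
])

```text
t: 16.05
tool_pos: [0.5117, 0.0893, 0.0543]
orientation: [0.639, 3.075, -0.0]
force: [3.3, -2.3, 1.0]
opening: 0.0142
```

```bash
python3 rd.py
```

```text
t 16.1 turned 0.58 Mz 0.105 0.102 tq6 0.423 0.236 F [ 2.3 -2.5  2.1] op 0.014 red left [281. 282. 284.]
```

move_arm([
  [0,0,0,0,0,0.01,-1],
  [0,0,0,0,0,0.015,-1],
  [0,0,0,0,0,0.015,-1],
])

```text
t: 16.4
tool_pos: [0.5116, 0.0892, 0.0543]
orientation: [0.711, 3.06, -0.0]
force: [3.3, -4.1, 2.9]
opening: 0.0139
```

```bash
python3 rd.py
```

```text
t 16.45 turned 0.627 Mz 0.1 0.157 tq6 0.442 0.257 F [ 3.4 -4.3  2.2] op 0.0142 red left [281. 283. 284.]
```

move_arm([
  [0,0,0,0,0,0.01,-1],
  [0,0,0,0,0,0.015,-1],
  [0,0,0,0,0,0.015,-1],
])

```text
t: 16.75
tool_pos: [0.5116, 0.0891, 0.0543]
orientation: [0.783, 3.042, -0.0]
force: [3.2, -4.1, 2.4]
opening: 0.0144
```

```bash
python3 rd.py
python3 - <<'E'
import sys;sys.path.insert(0,'.')
from h import *
s=dict(np.load('pics/side.npz'))['frame']
cv2.imwrite('pics/r2.png',cv2.convertScaleAbs(cv2.resize(s[205:305,230:350,::-1],None,fx=6,fy=6,interpolation=cv2.INTER_CUBIC),alpha=1.5))
E
```

```text
t 16.8 turned 0.675 Mz 0.153 0.074 tq6 0.404 0.216 F [ 3.4 -4.3  2.3] op 0.0141 red left [282. 283. 284.]
```

View pics/r2.png

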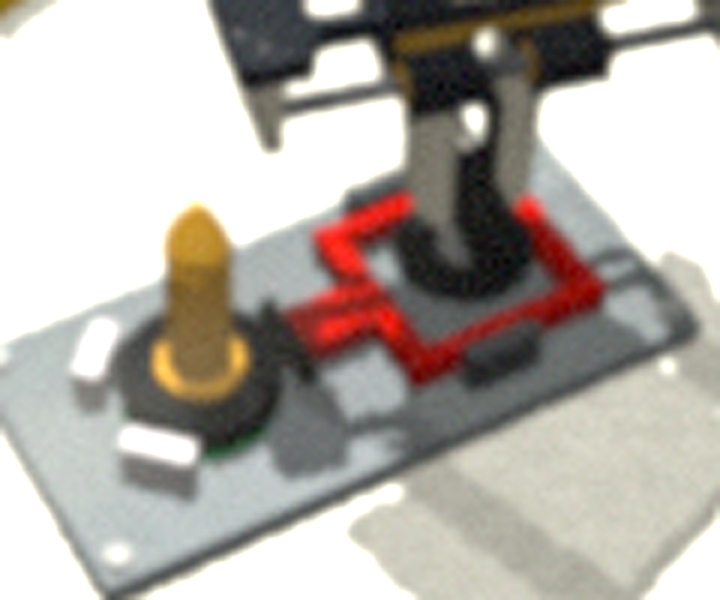

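```bash
sed -i 's/^f=c\[.frame.\].*$/f=c["frame"].astype(int);m=(f[:,:,0]>50)\&(f[:,:,0]>2.5*f[:,:,1])\&(f[:,:,0]>2.5*f[:,:,2])/' rd.py; python3 rd.py
```

```text
t 16.85 turned 0.674 Mz 0.074 0.146 tq6 0.216 0.139 F [ 3.3 -4.1  2.1] op 0.0139 red left [279. 282. 285.]
```

move_arm([
  [0,-0.005,0,0,0,0.01,-1],
  [0,-0.005,0,0,0,0.015,-1],
  [0,-0.005,0,0,0,0.015,-1],
])

```text
t: 17.15
tool_pos: [0.5115, 0.089, 0.0543]
orientation: [0.854, 3.022, 0.001]
force: [4.1, -2.3, 1.0]
opening: 0.0142
```

```bash
python3 rd.py
```

```text
t 17.2 turned 0.722 Mz 0.091 0.15 tq6 0.402 0.215 F [ 5.2 -2.1  1.2] op 0.0143 red left [279. 282. 285.]
```

move_arm([
  [0,0,0,0,0,0.01,-1],
  [0,0,0,0,0,0.015,-1],
  [0,0,0,0,0,0.015,-1],
])

```text
t: 17.5
tool_pos: [0.5115, 0.089, 0.0543]
orientation: [0.925, 3.002, 0.0]
force: [4.1, -3.5, 1.2]
opening: 0.014
```

```bash
python3 rd.py
```

```text
t 17.55 turned 0.769 Mz 0.084 0.088 tq6 0.384 0.197 F [ 3.2 -2.5  1.8] op 0.0138 red left [279. 282. 285.]
```

move_arm([
  [-0.005,0,0,0,0,0.01,-1],
  [-0.005,0,0,0,0,0.015,-1],
  [-0.005,0,0,0,0,0.015,-1],
])

```text
t: 17.85
tool_pos: [0.5115, 0.0889, 0.0543]
orientation: [-0.996, -2.979, -0.0]
force: [1.0, -2.0, 4.6]
opening: 0.0141
```

```bash
python3 rd.py
```

```text
t 17.9 turned 0.816 Mz 0.092 0.105 tq6 0.424 0.241 F [ 1.2 -1.4  5.2] op 0.0139 red left [279. 282. 285.]
```

move_arm([
  [0,0,0,0,0,0.01,-1],
  [0,0,0,0,0,0.015,-1],
  [0,0,0,0,0,0.015,-1],
])

```text
t: 18.2
tool_pos: [0.5114, 0.0888, 0.0543]
orientation: [-1.066, -2.955, -0.0]
force: [0.6, -1.5, 4.6]
opening: 0.0142
```

```bash
python3 rd.py
```

```text
t 18.25 turned 0.863 Mz 0.079 0.052 tq6 0.365 0.176 F [ 0.5 -1.4  5.3] op 0.014 red left [279. 282. 285.]
```

move_arm([
  [0,0,0,0,0,0.01,-1],
  [0,0,0,0,0,0.015,-1],
  [0,0,0,0,0,0.015,-1],
])

```text
t: 18.55
tool_pos: [0.5112, 0.0887, 0.0542]
orientation: [-1.135, -2.929, 0.0]
force: [-0.0, -2.7, 6.1]
opening: 0.014
```

```bash
python3 rd.py
```

```text
t 18.6 turned 0.91 Mz -0.121 -0.223 tq6 0.146 -0.052 F [-0.8 -3.   6.3] op 0.0137 red left [279. 282. 285.]
```

move_arm([
  [0,0,0,0,0,0.01,-1],
  [0,0,0,0,0,0.015,-1],
  [0,0,0,0,0,0.015,-1],
])

```text
t: 18.9
tool_pos: [0.5111, 0.0887, 0.0542]
orientation: [-1.204, -2.901, 0.0]
force: [-0.7, -1.8, 6.9]
opening: 0.0138
```

```bash
python3 rd.py
```

```text
t 18.95 turned 0.957 Mz -0.039 -0.062 tq6 0.233 0.031 F [-0.9 -1.3  5.2] op 0.014 red left [279.  281.5 284. ]
```

Run:
```python
import sys;sys.path.insert(0,'.')
from h import *
s=dict(np.load('pics/side.npz'))['frame']
cv2.imwrite('pics/r3.png',cv2.convertScaleAbs(cv2.resize(s[205:305,230:350,::-1],None,fx=6,fy=6,interpolation=cv2.INTER_CUBIC),alpha=1.5))
```

```text
(no output)
```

View pics/r3.png

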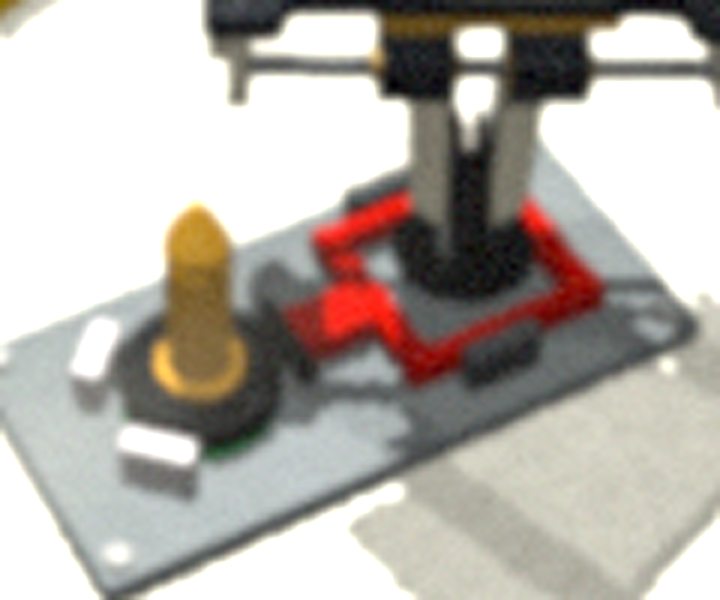

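move_arm([
  [0,0,0,0,0,0.005,-1],
  [0,0,0,0,0,0.01,-1],
  [0,0,0,0,0,0.01,-1],
])

```text
t: 19.25
tool_pos: [0.5111, 0.0886, 0.0542]
orientation: [-1.249, -2.882, 0.001]
force: [-1.2, -3.5, 7.2]
opening: 0.0138
```

```bash
python3 rd.py
```

```text
t 19.3 turned 0.989 Mz -0.071 -0.07 tq6 0.195 0.013 F [ 0.3 -2.1  5.9] op 0.014 red left [278. 281. 284.]
```

move_arm([
  [0,0,0,0,0,0.005,-1],
  [0,0,0,0,0,0.01,-1],
  [0,0,0,0,0,0.01,-1],
])

```text
t: 19.6
tool_pos: [0.5111, 0.0886, 0.0542]
orientation: [-1.294, -2.862, 0.001]
force: [-1.9, -3.0, 6.3]
opening: 0.0135
```

```bash
python3 rd.py
```

```text
t 19.65 turned 1.02 Mz -0.154 -0.126 tq6 0.152 -0.028 F [-0.6 -1.6  7.1] op 0.0143 red left [278. 281. 284.]
```

Run:
```python
import sys;sys.path.insert(0,'.')
from h import *
s=dict(np.load('pics/side.npz'))['frame']
a=cv2.imread('pics/r3.png')
b=cv2.convertScaleAbs(cv2.resize(s[205:305,230:350,::-1],None,fx=6,fy=6,interpolation=cv2.INTER_CUBIC),alpha=1.5)
cv2.imwrite('pics/r4.png',np.hstack([a[180:460,250:620],b[180:460,250:620]]))
```

```text
(no output)
```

View pics/r4.png

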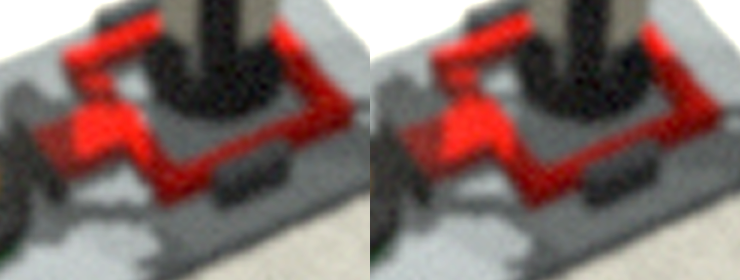

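move_arm([
  [0,0,0,0,0,0.005,-1],
  [0,0,0,0,0,0.01,-1],
  [0,0,0,0,0,0.01,-1],
])

```text
t: 19.95
tool_pos: [0.511, 0.0886, 0.0542]
orientation: [-1.339, -2.841, 0.001]
force: [-2.4, -2.6, 6.6]
opening: 0.0137
```

```bash
python3 rd.py
```

```text
t 20.0 turned 1.052 Mz -0.202 -0.104 tq6 0.116 -0.064 F [-0.9 -2.6  8.4] op 0.014 red left [278. 281. 283.]
```

move_arm([
  [0,0,0,0,0,0.005,-1],
  [0,0,0,0,0,0.01,-1],
  [0,0,0,0,0,0.01,-1],
])

```text
t: 20.3
tool_pos: [0.511, 0.0885, 0.0542]
orientation: [-1.384, -2.819, 0.001]
force: [-1.2, -2.5, 6.9]
opening: 0.0137
```

```bash
python3 rd.py;  cat > vw.py <<'E'
import sys
from h import *
s=dict(np.load('pics/side.npz'))['frame']
b=cv2.convertScaleAbs(cv2.resize(s[205:305,230:350,::-1],None,fx=6,fy=6,interpolation=cv2.INTER_CUBIC),alpha=1.5)
cv2.imwrite('pics/'+sys.argv[1],b)
E
python3 vw.py r5.png
```

```text
t 20.35 turned 1.083 Mz -0.132 -0.043 tq6 0.162 -0.021 F [-1.5 -2.   8.2] op 0.0138 red left [277. 280. 283.]
```

View pics/r5.png

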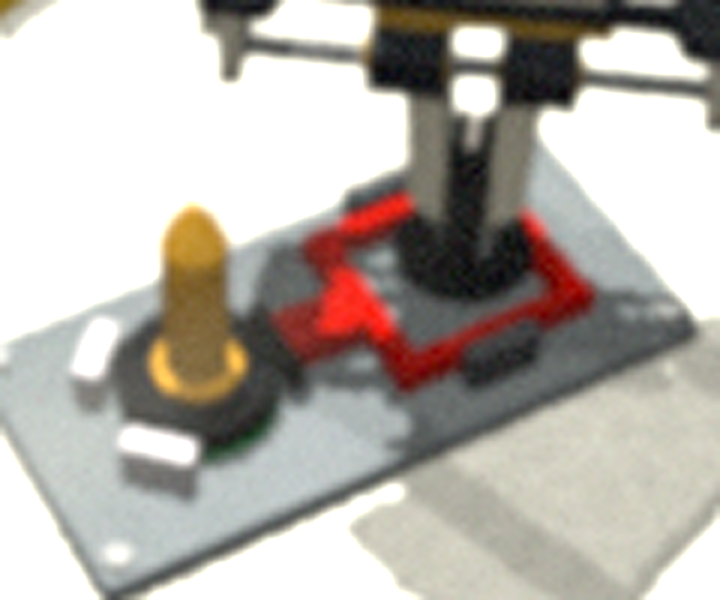

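The jaw's front corner has gone from about (301,268) to (297.5,269) in the side image. The pin is riding down the notch flank while the moment stays slightly negative, so I go on in small steps.

move_arm([
  [0,0,0,0,0,0.005,-1],
  [0,0,0,0,0,0.01,-1],
  [0,0,0,0,0,0.01,-1],
])

```text
t: 20.65
tool_pos: [0.5109, 0.0885, 0.0542]
orientation: [-1.428, -2.797, 0.001]
force: [-2.3, -2.5, 7.6]
opening: 0.0137
```

```bash
python3 rd.py
```

```text
t 20.7 turned 1.115 Mz -0.115 -0.103 tq6 0.18 -0.003 F [-1.8 -2.7  7.3] op 0.0137 red left [277. 279. 282.]
```

move_arm([
  [0,0,0,0,0,0.005,-1],
  [0,0,0,0,0,0.01,-1],
  [0,0,0,0,0,0.01,-1],
])

```text
t: 21.0
tool_pos: [0.5109, 0.0884, 0.0542]
orientation: [-1.471, -2.775, 0.002]
force: [-2.7, -3.2, 7.7]
opening: 0.0138
```

```bash
python3 rd.py; python3 vw.py r6.png
```

```text
t 21.05 turned 1.146 Mz -0.044 -0.117 tq6 0.192 0.01 F [-2.3 -3.5  7.3] op 0.0137 red left [276. 278. 281.]
```

View pics/r6.png

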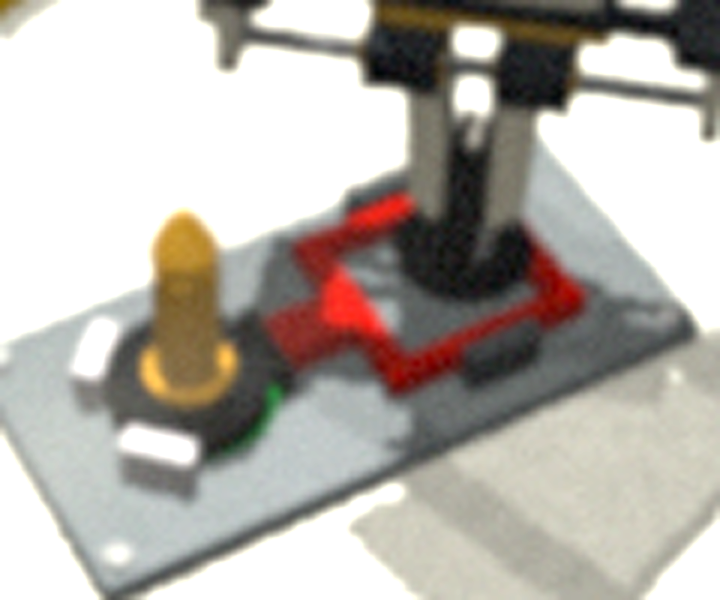

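move_arm([
  [0,0,0,0,0,0.005,-1],
  [0,0,0,0,0,0.008,-1],
  [0,0,0,0,0,0.008,-1],
])

```text
t: 21.35
tool_pos: [0.5108, 0.0884, 0.0542]
orientation: [-1.506, -2.756, 0.002]
force: [-4.0, -3.2, 8.1]
opening: 0.0143
```

```bash
python3 rd.py; python3 vw.py r7.png
```

```text
t 21.4 turned 1.171 Mz -0.052 -0.064 tq6 0.14 0.021 F [-2.4 -2.9  8.9] op 0.0139 red left [275. 278. 281.]
```

View pics/r7.png

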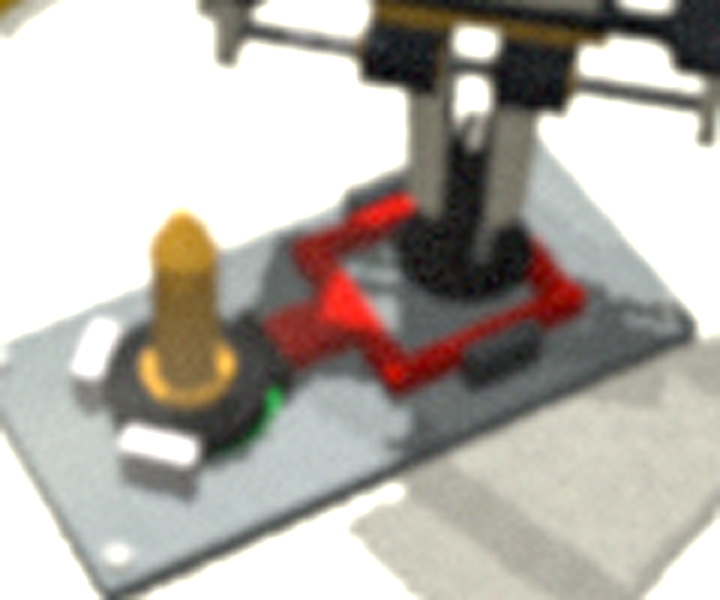

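The last step moved neither the jaw nor the trophy, and the moment is near zero, so the pin is in the notch. I stop turning and release.

move_arm([
  [0,0,0,0,0,0,-0.6],
  [0,0,0,0,0,0,-0.4],
  [0,0,0,0,0,0,-0.2],
  [0,0,0,0,0,0,-0.2],
  [0,0,-0.1,0,0,0,-0.2],
  [0,0,-0.4,0,0,0,-0.2],
  [0,0,-0.8,0,0,0,-0.2],
  [0,0,-1,0,0,0,-0.2],
])

```text
t: 22.2
tool_pos: [0.5129, 0.0888, 0.1583]
orientation: [1.505, 2.754, 0.003]
force: [1.0, -0.7, 0.2]
opening: 0.0374
```

move_arm([
  [0,0,-0.5,0,0,0,-0.2],
  [0,0,-0.8,0,0,0,-0.2],
  [0,0,-0.8,0,0,0,-0.2],
])

```text
t: 22.5
tool_pos: [0.5143, 0.0889, 0.2409]
orientation: [1.503, 2.75, 0.008]
force: [1.3, 0.0, 0.5]
opening: 0.0372
```

```bash
python3 -c "
from h import *
go((.4,-.2,.23))"
```

```text
t 22.5 tcp [0.5143 0.0889 0.2409] psi 0.5706 F [1.27 0.03 0.51] M [-0.038 -0.098 -0.043] op 0.0372 q6 -0.498
shift [-1.814 -2.523  0.096] turn [0. 0. 0.]
```

Next I move the arm clear so the top camera sees the clamp.

move_arm([
  [-0.3,-0.4,0,0,0,0,-0.2],
  [-0.6,-0.8,0,0,0,0,-0.2],
  [-0.75,-1,0,0,0,0,-0.2],
])

```text
t: 22.8
tool_pos: [0.4663, -0.0307, 0.2337]
orientation: [-1.507, -2.756, 0.002]
force: [0.0, -0.6, 0.2]
opening: 0.0371
```

move_arm([
  [-0.3,-0.4,0,0,0,0,-0.2],
  [-0.6,-0.8,0,0,0,0,-0.2],
  [-0.75,-1,0,0,0,0,-0.2],
  [-0.75,-1,0,0,0,0,-0.2],
])

```text
t: 23.2
tool_pos: [0.4227, -0.148, 0.2338]
orientation: [-1.512, -2.753, 0.001]
force: [0.8, 1.0, 0.1]
opening: 0.0372
```

Run:
```python
from meas import *
go((.4,-.2,.23))
A=[]
for n,(x0,y0) in (('top',(205,205)),('side',(218,200))):
    c=snap(n);cv2.imwrite(f'pics/end_{n}.png',c['frame'][:,:,::-1])
    A.append(cv2.resize(c['frame'][y0:y0+100,x0:x0+130,::-1],None,fx=3.05,fy=4 if 0 else 3.05,interpolation=cv2.INTER_CUBIC))
cv2.imwrite('pics/end.png',cv2.convertScaleAbs(np.hstack(A),alpha=1.6))
T0=cv2.imread('pics/top0.png')[200:300,200:335];T1=cv2.imread('pics/end_top.png')[200:300,200:335]
cv2.imwrite('pics/endtop.png',cv2.convertScaleAbs(cv2.resize(T1,None,fx=5.5,fy=5.5,interpolation=cv2.INTER_CUBIC),alpha=1.6))
```

```text
t 23.2 tcp [ 0.4227 -0.148   0.2338] psi 0.5663 F [0.75 1.04 0.12] M [ 0.027 -0.088 -0.018] op 0.0372 q6 -1.017
shift [-0.317 -0.47   0.038] turn [0. 0. 0.]
```

View pics/end.png

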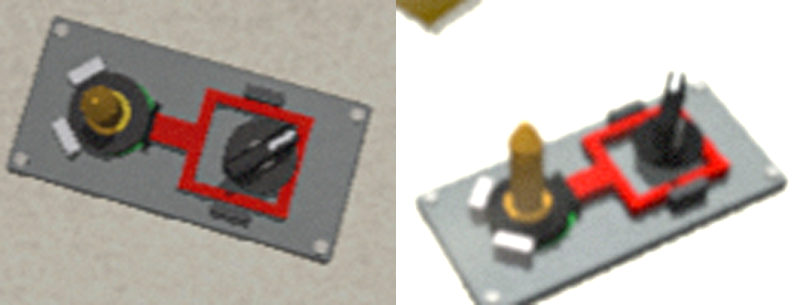

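View pics/endtop.png

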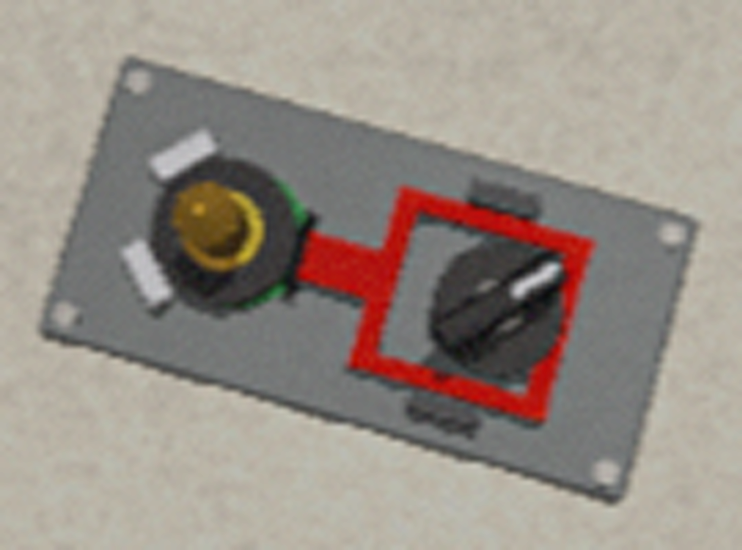

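Run:
```python
from meas import *
c=dict(np.load('pics/top.npz'))
I0=cv2.imread('pics/top0.png')[:,:,::-1];I1=cv2.imread('pics/end_top.png')[:,:,::-1]
yd=np.array([.262,.965]);xd=np.array([yd[1],-yd[0]]);C=np.array([.5259,.1430])
def pts(I,red=True):
    f=I.astype(int);m=((f[:,:,0]>70)&(f[:,:,0]>3*f[:,:,1])).astype(np.uint8)
    m=comp(m,(200,200,340,300));
    v,u=np.nonzero(m);W=np.array([onz(c,a,b,.027)[:2] for a,b in zip(u,v)])-C
    return W@xd,W@yd
for I in(I0,I1):
    x,y=pts(I)
    print('red y edges',np.percentile(y,[0.5,3]).round(4),np.percentile(y,[97,99.5]).round(4),'frame front y', np.percentile(y[abs(x)>.02],[1,99]).round(4))
    L=y[(x>.025)]; print(' arm side means', y[x>.025].mean().round(4), y[x<-.028].mean().round(4), 'n',len(y))
h=cv2.cvtColor(np.ascontiguousarray(I1),cv2.COLOR_RGB2HSV)
f=I1.astype(int)
m=comp(((f.max(2)<52)|((f[:,:,0]>f[:,:,2]*1.6)&(f[:,:,1]>f[:,:,2]*1.3)&(f[:,:,0]<200))).astype(np.uint8),(222,225,256,260))
v,u=np.nonzero(m);W=np.array([onz(c,a,b,.028)[:2] for a,b in zip(u,v)])-C
print('base x ext',np.percentile(W@xd,[1,99]).round(4),'y ext',np.percentile(W@yd,[1,99]).round(4),len(u))
# tip
s=dict(np.load('pics/side.npz'))
for nm in('top','side'): pass
for I,J,n in((I0,I1,'top'),(cv2.imread('pics/side0.png')[:,:,::-1],cv2.imread('pics/end_side.png')[:,:,::-1],'side')):
    d=np.abs(I.astype(int)-J.astype(int)).sum(2)>90
    k,l,st,ce=cv2.connectedComponentsWithStats(d.astype(np.uint8))
    print(n,[(ce[i].round().astype(int).tolist(),int(st[i,4])) for i in range(1,k) if st[i,4]>25])
```

```text
red y edges [-0.0926 -0.0917] [0.0136 0.0172] frame front y [-0.0924 -0.0129]
 arm side means -0.0526 -0.0513 n 551
red y edges [-0.0838 -0.0829] [0.0229 0.0262] frame front y [-0.0835 -0.004 ]
 arm side means -0.0438 -0.0439 n 534
base x ext [-0.0323  0.0269] y ext [0.0273 0.0882] 614
top [([433, 201], 644), ([237, 243], 231), ([272, 251], 183), ([256, 246], 77), ([469, 321], 12516), ([303, 261], 183), ([541, 248], 30), ([519, 335], 552), ([551, 282], 174), ([371, 348], 4866), ([543, 352], 920)]
side [([485, 19], 4022), ([441, 63], 898), ([556, 69], 157), ([431, 104], 3358), ([494, 239], 15072), ([353, 158], 556), ([551, 198], 537), ([301, 230], 121), ([320, 245], 198), ([263, 262], 713), ([282, 249], 45), ([293, 260], 160), ([525, 278], 43), ([466, 384], 1692), ([467, 416], 229)]
```

View pics/end_top.png

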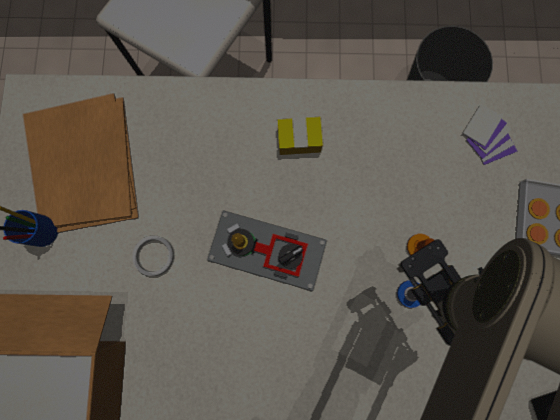

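```bash
python3 -c "
from plant import *
print(close_job())"
```

```text
the job is handed in; nothing more can be done
None
```

The gold trophy is standing clamped in the nest, and I handed the job in at about 23 s of the 67 s allowed. The hand-in itself gives no verdict.

**What I did**
- I lifted the gold trophy by its column, stood it on the green spot with the jaw open, and let go.
- I gripped the knob's bar and turned it about 1.17 rad clockwise in small steps. The moment changed sign at about 0.9 rad, and the jaw then followed the cam down until it stopped on the base.
- I turned no further once a step moved neither jaw nor trophy, then released the knob and backed the arm away.

**Last checks**
- **Jaw:** in the top view it moved 8.8–8.9 mm from its open position, which puts it at about -46.1 mm, as expected with the trophy clamped.
- **Trophy:** it looks upright in both views and against both stops. Its image shifted by about the 4.5 mm expected.
- **Robot:** the gripper is open and clear of everything. The tape and carton showed no change in the pictures.

**Less certain**
- **Camera offset:** the two cameras disagreed by about 4.6 mm in y. I placed the trophy by comparing it with the nest within the side view alone.
- **Trophy y reading:** the top-view outline gave about 58 mm, but the rubber pad blurs that edge. I rely on the jaw position and the stops instead.
- **First knob grip:** it closed on the shaft under the bar at 19.5 mm, so I gripped again 9 mm higher, on the bar.
- **Knob moment:** the reading was noisy and slightly negative at the end, so I judged the drop mainly by the jaw's movement.
- **Silver trophy:** at the end the arm partly hid it in the top view, and I didn't check its position separately. The arm never came down near it.

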